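# Pack a plaster jaw: separator sheet, then snap the lid home

### The arm

A 6-joint arm with a two-finger parallel gripper is mounted at the origin on the work surface. World frame = base frame: x ahead of the robot, y to its left, z up, the work surface at z = 0. Lengths are in mm, angles in rad, forces in N, time in s.
With the tool pointing down it reaches from about 350 to 950 mm from the base axis. Payload 17.4 kg.
Tool frame: the origin (TCP) lies between the finger pads; the fingertips stand 25 mm ahead of it and the grasp point (between the pads) lies 6 mm ahead of it (ctrl.tip_reach is the distance from the TCP to the fingertips, in mm); z points along the fingers, y is the line along which they close (so a half turn about z gives the same grasp; the last joint's range is limited). The gripper opens to 93 mm and grips with 3 to 60 N. Pads are 15 mm wide; open, the fingers measure 128 mm over their backs; the gripper's body (75 mm by 188 mm) begins 65 mm behind the grasp point.
Start: joints at [1.262, 0.116, 1.442, -0, 1.584, -0.038], TCP at [180.572, 650.405, 222.246] pointing down, gripper open.
Joint ranges: [-2.83, 2.83], [-0.83, 2.19], [0.07, 2.5], [-1.14, 4.28], [0.01, 3], [-2.97, 2.97]. Speed limits (rad/s): [1.89, 1.89, 2.22, 3.14, 3.14, 3.14].

### API

Orientations are given as a 3x3 rotation matrix whose columns are the frame's x, y, z axes.
In Python, from station import sensors, camera, camera_params, job, masks_of, spot_point, ctrl gives the robot as it stands. The module is installed in compiled form; this text tells all that it offers.
- The arm moves only by the tool send_rows, never from a script. Its argument "plan" is a list that holds one entry, the list of rows, each a list of 7 numbers: the turn, a rotation vector about the tool's x, y, z in units of 2 pi rad (1.0 is 2 pi rad), then the shift along the tool's x, y, z in units of 0.25 m (1.0 is 0.25 m), then the closure, from -1 (fully open) to 1 (shut). In form: [[[ax, ay, az, dx, dy, dz, grip], ...]]. A call has 1 to 10 rows; each row shifts and turns the commanded pose from where the row before left it, along the tool's axes as they then stand; what a row does not reach is not made up. A row lasts 1/10 s, in which the tool goes at most 50 mm and 8.59 degrees, less where a joint would pass 70% of its speed; a pose out of reach is approached as far as the arm can. A call with a number of a shift or a turn outside -1 to 1 is refused whole. A call with a gripper value outside its range is refused whole. The fingers move at their own pace and stop on an object; the grip force is fixed at half the most. Time passes only in rows, so rows that do not move let the fingers close. It gives the time, the measured TCP pose, the force, the opening and the grip force at its end, in the units of the state.
- sensors.read_state(): the state, without advancing time (a new reading comes with each control period).
- camera(name): name is "side" or "top"; returns (picture, depth): 384x512x3 uint8, red, green, blue; 384x512 float32, mm along the optical axis (not along the pixel's ray), 0 where there is no reading.
- camera_params(name): a dict with "camera_matrix" (3x3 intrinsics, pixels), "k1" (the pictures are not rectified: a ray, as slopes to the right and down, at radius r is drawn at 1 + k1 r^2 times it, then the intrinsics apply), "R" (3x3) and "t" (3): a world point X has camera coordinates R X + t. Camera axes: x right, y down, z forward; pixel columns grow to the right and rows downward; lengths in mm; the calibration is good to about 2 mm. A picture is of the moment at which its call begins. camera_params takes no time and is no camera call.
- job.close_job(): hands the job in; it is judged then, once.
Trained networks look in the newest picture that a camera, given by its name, has taken for a name from the list of things; names that differ only in an ending like _2 or _b are one class to them, and where a whole thing is asked for, a point or a joint stands for the part that bears it (a point fixed in the world has none). Each returns a list of dicts, best first, with "p" (0 to 1); they miss things now and then, are a little off and sometimes report something else, mostly with a low value. They report only what shows in the picture. A call takes as long as a camera call. They do not tell look-alikes from the thing itself.
- masks_of(camera, thing): "pixels" (384x512 bool, what is visible of it) and "rect" ([centre column, centre row, width, height] in pixels, round what is visible of it).
- spot_point(camera, thing): "at" ([column, row] in pixels: a listed point, or the origin of a listed thing).
The state is a dict: "clock": time; "qpos": joint angles; "joint_vel": joint speeds; "tau": joint torques, N m; "eef_pos": TCP position; "tool_rot": TCP orientation; "wrist_force": force on the tool from outside, world axes, zero at the start; "ft_torque": the same for the moment, N m; "finger_gap": finger opening in mm; "finger_force": force on a finger pad.
Only numpy, scipy, OpenCV 4.12 (cv2) and the standard library are available. Lean on these libraries where they do the work, as an engineer would, in place of code of your own. Each camera call takes 0.05 s, during which the arm holds its last target. There are 200 camera calls.

### The job

Finish packing the plaster jaw in the grey case on the sloping stand: lay the white separator sheet flat on the ledges inside the case, over the jaw, then put the lid on the case and press it down until both of its ends are under their spring clips and fully home on the rim. Press firmly but do not ram it, and leave the cup, the bottle and the loose plaster jaw alone.

Things in the scene. Friction and masses are not known exactly. Their poses are not given: they have to be found in the camera images.
- case: Open grey case fixed on a stand, its mouth sloping 28 degrees towards the robot. Origin: centre of its underside; x = up the slope, y = along its long side, z = out of the mouth, square to the rim. Outside 102 (x) by 134 (y) mm, walls 5. A plaster jaw in the bottom stays below z = 30. Inside, two ledges 10 mm wide at the +y and -y ends have their tops at z = 32 mm. Rim at z = 60 mm.
- case_rim (a point): Centre of the case's mouth, level with the rim (z = 60 mm in the case), same axes as the case. Four corner guides stand round the rim up to 28 mm above it: their inner faces leave 104 (x) by 136 (y) mm for the lid and flare outwards above 17 mm.
- case_clip1 (a point): Tip of the spring clip at the +y end, 63 mm from the middle, 9 mm above the rim: a 30 mm wide steel tongue that slopes inwards and down to a round nose, up to 20 mm above the rim. A lid laid in the guides rests on both tongues about 15 mm above the rim; 10 to 15 N on one end pushes it past the nose, which springs over the lid's top edge.
- case_clip2 (a point): Tip of the same spring clip at the -y end, 63 mm from the middle, 9 mm above the rim.
- sheet: White stiff separator sheet, 86 (x) by 118 (y) by 5 mm thick, 60 g, lying flat on the bench; origin: centre of its underside, z up. An upright grip tab, 12 (x) by 36 (y) mm, stands in its middle from z = 5 to z = 21 mm. On the ledges its origin is at z = 32 mm in the case's frame.
- lid: Flat grey lid, 100 (x) by 132 (y) by 6 mm thick, about 160 g, lying on the bench; origin: centre of its underside, z up. A bar handle, 14 (x) by 44 (y) mm, stands in its middle from z = 6 to z = 32 mm. Fully home, its origin is at z = 60 mm in the case's frame. Either way round fits.
- lid_end1 (a point): Centre of the round thumb spot on the lid's top face, 48 mm from its middle towards +y; fully home it is at z = 66 mm in the case's frame.
- lid_end2 (a point): The other thumb spot, 48 mm from the lid's middle towards -y; fully home at z = 66 mm in the case's frame.
- cup: Bystander: black round cup, 72 mm across, 85 mm high; origin at the centre of its underside.
- bottle: Bystander: small white bottle, 40 mm across, 90 mm high; origin at the centre of its underside.
- jaw: Bystander: loose plaster jaw model, 58 by 60 mm, 28 mm high, standing between the robot and the stand; origin at the centre of its underside.
Things that resemble listed ones, but are neither listed nor needed, are in the scene too. What is meant by the sheet is not green, and is the smaller of those in its own colour. There is more than one size of the part that bears case; the job needs the larger.

How it is judged (in metres and radians):
On the way, in this order (a step that is already met when the one before it is completed fails the run):
1. the separator sheet lies flat on both ledges in the case, let go, with the lid not yet on (z of sheet in the frame of case between 0.029 and 0.035 m and angle between the z axis of sheet and the z axis of case, either way round below 0.06 rad and angle between the y axis of sheet and the y axis of case, either way round below 0.15 rad and contact force between the fingers and sheet below 0.1 N and distance between lid and case above 0.12 m and distance between sheet and case below 0.04 m), for 0.2 s.
2. the lid is home on the rim at both ends (z of lid_end1 in the frame of case between 0.063 and 0.068 m and z of lid_end2 in the frame of case between 0.063 and 0.068 m and distance between lid and case below 0.063 m), for 0.2 s.
At the end, for the whole second after the job is handed in: The separator sheet lies flat on both ledges inside the case (within 3 mm of height and 0.06 rad) and the lid sits square on the case with both ends clipped fully home on the rim (each within 2 mm), everything let go and at rest (all of step 2 and z of sheet in the frame of case between 0.029 and 0.035 m and angle between the z axis of sheet and the z axis of case, either way round below 0.06 rad and angle between the y axis of lid and the y axis of case, either way round below 0.1 rad and linear speed of each of lid, sheet below 0.02 m/s and distance between sheet and case below 0.04 m); the robot touches nothing.
It fails at once if a bystander was pushed more than 30 mm or tipped (distance of any of cup, bottle, jaw from where it was at the start of the episode above 0.03 m or angle between any of cup, bottle, jaw's own z axis and vertical above 0.4 rad).
It fails at once if the lid's plate was rammed: the fingers pushed on it with more than 100 N (contact force between lid_c0 and the fingers above 100 N).
It also fails if it takes over 72 s, if anything falls off the work surface, if the arm or the gripper's body presses on something with over 40 N, if the wrist force passes 120 N, or if a joint passes its speed limit or range.

## Working session

There is one attempt and no reset: what is moved stays moved. The work goes in short steps, Python scripts to look and compute and a tool call to move; the robot and the scene stay as the last step left them, time stands still between calls to the robot, and variables do not carry over. Pictures are saved under pics/ and viewed, at most 10 in all, crops included, and the job is handed in when it is done.

Besides the shell and the picture viewer there is one more tool, called as a command line: name --argument value ..., lists and objects as JSON in quotes. send_rows: Moves the arm, as the interface text tells. Shifts and turns lie within -1 to 1; 1 stands for 0.25 m of shift or 2 pi rad of turn. Its arguments: {"type":"object","properties":{"plan":{"type":"array","items":{"type":"array","items":{"type":"array","items":{"type":"number","minimum":-1,"maximum":1}}}}},"required":["plan"]}

```bash
mkdir -p pics
cat > h.py <<'E'
import numpy as np, cv2
from station import sensors, camera, camera_params, job, masks_of, spot_point, ctrl
def shot(n,fn=None):
    p,d=camera(n)
    if fn: cv2.imwrite('pics/'+fn,p[:,:,::-1])
    return p,d
def und(n,px):
    P=camera_params(n);K=np.array(P['camera_matrix'],float)
    px=np.atleast_2d(np.array(px,float)).reshape(-1,1,2)
    return cv2.undistortPoints(px,K,np.array([P['k1'],0,0,0,0],float)).reshape(-1,2)
def w(n,px,z):
    P=camera_params(n);u=und(n,px);z=np.atleast_1d(z)[:,None]
    c=np.hstack([u,np.ones((len(u),1))])*z
    return (c-np.array(P['t']))@np.array(P['R'])
def cloud(n,d,mask=None):
    m=(d>0) if mask is None else (mask&(d>0))
    r,c=np.nonzero(m)
    return w(n,np.c_[c,r],d[r,c]),np.c_[c,r]
def proj(n,X):
    P=camera_params(n);R=np.array(P['R'],float);
    return cv2.projectPoints(np.atleast_2d(np.array(X,float)),cv2.Rodrigues(R)[0],np.array(P['t'],float),np.array(P['camera_matrix'],float),np.array([P['k1'],0,0,0,0],float))[0].reshape(-1,2)
E
python3 - <<'E'
from h import *
np.set_printoptions(precision=3,suppress=True)
s=sensors.read_state();print(s)
for n in('side','top'):
    p,d=shot(n,n+'1.png');np.savez(n+'1.npz',p=p,d=d)
    P=camera_params(n);print(n,P['k1'],'pos',-np.array(P['R']).T@np.array(P['t']))
    for t in('case','sheet','lid','cup','bottle','jaw'):
        for m in masks_of(n,t):
            if m['p']<.2: continue
            X,_=cloud(n,d,m['pixels'])
            print(t,round(m['p'],2),np.round(m['rect']),m['pixels'].sum(),np.median(X,0) if len(X) else '',(np.percentile(X,98,0)-np.percentile(X,2,0)) if len(X) else '')
E
```

```text
{'clock': 0.0, 'qpos': array([ 1.262,  0.116,  1.442,  0.   ,  1.584, -0.038]), 'joint_vel': array([ 0.   , -0.003,  0.001,  0.   ,  0.004,  0.001]), 'tau': array([ -0.001, -72.127, -62.261,   0.078,   0.024,  -0.   ]), 'eef_pos': array([180.505, 650.212, 221.502]), 'tool_rot': array([[-0.964,  0.268, -0.   ],
       [ 0.268,  0.964, -0.001],
       [ 0.   , -0.001, -1.   ]]), 'wrist_force': array([-0.257,  0.159, -0.589]), 'ft_torque': array([ 0.032, -0.006,  0.016]), 'finger_force': 0.0, 'finger_gap': 92.6422083624352}
side 0.014350512704908292 pos [ 372.318 -715.577  836.6  ]
case 0.96 [376. 342.  71.  72.] 2439 [ 689.394 -471.549   46.748] [ 92.099 110.697  86.43 ]
case 0.65 [292. 179.  60.  65.] 2081 [622.557   4.271  67.72 ] [123.34  155.82  113.117]
sheet 0.82 [164. 133.  40.  34.] 1006 [239.553 377.836   6.118] [133.18  164.258  27.988]
sheet 0.62 [225. 137.  25.  22.] 499 [444.506 320.082   4.27 ] [ 97.745 116.057  20.213]
sheet 0.62 [264. 128.  30.  25.] 441 [607.285 358.556   4.369] [106.065 118.22   20.41 ]
sheet 0.47 [225. 215.  30.  17.] 404 [411.049 -43.656  17.505] [6
[... 875 characters left out ...]
 0.68 [162. 208.  37.  30.] 651 [437.902 330.008   5.077] [ 91.273 112.988  23.668]
sheet 0.68 [141. 262.  49.  43.] 1416 [235.65  393.237   7.589] [123.523 160.052  30.041]
sheet 0.32 [253. 159.  44.  48.] 1407 [621.249  -7.431  62.156] [132.53  146.707 132.242]
lid 0.81 [334. 186.  45.  34.] 976 [ 527.86  -312.037    5.298] [110.195 131.773  33.335]
lid 0.47 [254. 160.  46.  42.] 1312 [620.483  -5.238  61.422] [122.144 143.898 112.556]
cup 0.86 [320. 138.  20.  23.] 370 [ 700.989 -257.081   40.864] [66.021 63.866 90.154]
cup 0.72 [254. 159.  47.  44.] 1402 [620.628  -7.365  62.239] [127.44  149.635 132.47 ]
jaw 0.79 [261. 217.  20.  22.] 251 [405.264 -32.229  19.431] [60.093 63.772 29.561]
```

Run:
```python
import cv2,numpy as np
a=cv2.imread('pics/side1.png');b=cv2.imread('pics/top1.png')
cv2.imwrite('pics/s1.png',cv2.resize(a[90:384,110:440],(672,600),interpolation=3))
cv2.imwrite('pics/t1.png',cv2.resize(b[100:310,110:410],(800,560),interpolation=3))
```

```text
(no output)
```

View pics/s1.png

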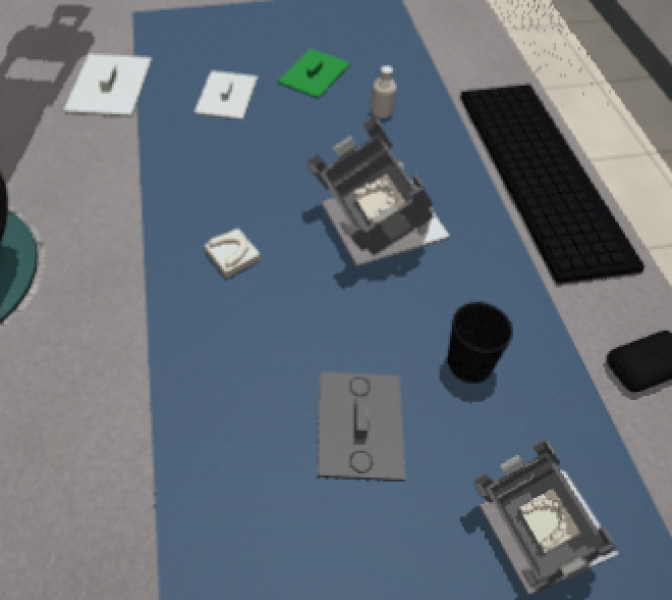

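View pics/t1.png

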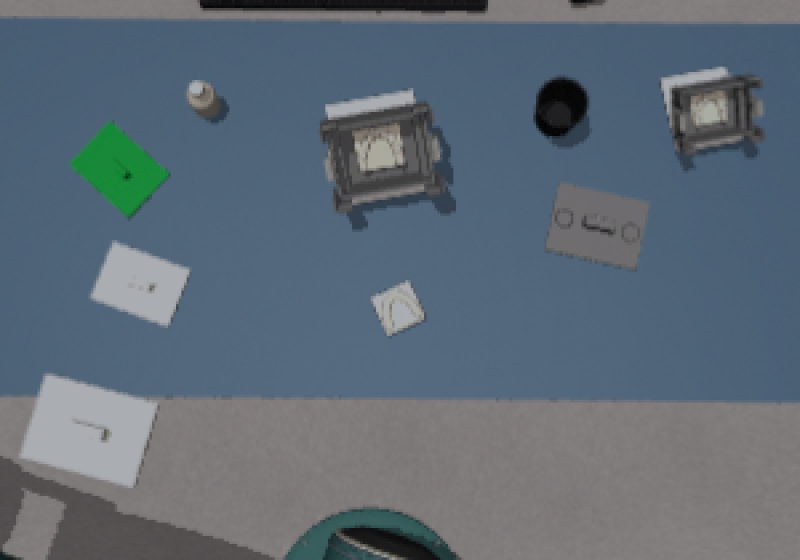

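Candidates for the sheet in the top view are the large white one at (141,262), the small white one at (162,208) and the green one at (153,162). I choose the small white one at (162,208). For the case, the larger is at (251,159) and the smaller at (378,143), so I choose (251,159). The only lid is at (334,186). Next I'll fit poses.

```bash
cat > fit.py <<'E'
from h import *
from scipy.optimize import minimize, least_squares
def flatfit(img,n,rect,dims,cls,x0,S=8):
    """silhouette fit of a flat box on the bench: x,y,yaw"""
    c,r,wd,ht=rect;c0,r0=int(c-wd/2-8),int(r-ht/2-8);c1,r1=int(c+wd/2+8),int(r+ht/2+8)
    crop=img[r0:r1,c0:c1].astype(np.float32);soft=cls(crop)
    a,b,t=dims
    B=np.array([[i*a/2,j*b/2,k] for i in(-1,1) for j in(-1,1) for k in(0,t)],float)
    def cost(q):
        cy,sy=np.cos(q[2]),np.sin(q[2])
        X=B@np.array([[cy,sy,0],[-sy,cy,0],[0,0,1]])+[q[0],q[1],0]
        uv=cv2.convexHull(((proj(n,X)-[c0,r0]+.5)*S-.5).astype(np.float32)).reshape(-1,2)
        M=np.zeros((crop.shape[0]*S,crop.shape[1]*S),np.uint8)
        cv2.fillConvexPoly(M,np.round(uv*16).astype(np.int32),255,shift=4)
        m=cv2.resize(M,crop.shape[1::-1],interpolation=cv2.INTER_AREA)/255.
        return np.abs(m-soft).sum()
    best=None
    for y in x0[2:]:
        s=np.array([x0[0],x0[1],y]);sim=np.vstack([s,s+[8,0,0],s+[0,8,0],s+[0,0,.15]])
        o=minimize(cost,s,method='Nelder-Mead',options=dict(initial_simplex=sim,xatol=.005,fatol=.01,maxiter=400))
        if best is None or o.fun<best.fun: best=o
    return best.x,best.fun,soft.sum()
def white(c): return np.clip((c.min(2)-90)/80,0,1)
def notblue(c): # blue-ness: B-R
    d=c[:,:,2]-c[:,:,0]; return 1-np.clip(d/40.,0,1)
E
python3 - <<'E'
from fit import *
np.set_printoptions(precision=3,suppress=True)
I={n:np.load(n+'1.npz') for n in('side','top')}
print('bg',I['top']['p'][235,200],I['top']['p'][208,158],I['top']['p'][186,320],I['side']['p'][300,287],I['side']['p'][250,260])
for nm,n,rect,x0 in(('sheet','top',(162,208,37,30),(440,328)),('sheet','side',(225,137,30,26),(440,328)),('lid','top',(334,186,45,34),(528,-315)),('lid','side',(287,300,44,52),(528,-320))):
    dims=(86,118,5) if nm=='sheet' else (100,132,6)
    print(nm,n,flatfit(I[n]['p'],n,rect,dims,notblue,(*x0,-.6,-.3,0,.3)))
# depth of top surfaces
for n,rect in(('top',(162,208,14,10)),('side',(221,138,6,6)),('top',(334,180,16,3)),('side',(287,310,12,8))):
    c,r,a,b=rect;m=np.zeros((384,512),bool);m[r-b//2:r+b//2+1,c-a//2:c+a//2+1]=1
    X,_=cloud(n,I[n]['d'],m);print(n,rect,np.percentile(X[:,2],[5,25,50,75,95]))
E
```

```text
bg [ 84 105 126] [170 173 177] [111 109 111] [100  98  99] [ 79 100 124]
sheet top (array([441.184, 333.297,  -0.347]), np.float64(135.50932004358253), np.float32(611.125))
sheet side (array([443.981, 330.634,  -0.352]), np.float64(59.02941276606391), np.float32(488.80002))
lid top (array([ 530.638, -314.041,   -0.214]), np.float64(20.335292210298427), np.float32(914.1))
lid side (array([ 532.051, -317.469,   -0.217]), np.float64(46.670087918347), np.float32(2112.525))
top (162, 208, 14, 10) [ 0.311  3.468  6.13  11.102 23.806]
side (221, 138, 6, 6) [ 1.362  3.369  4.9    9.393 20.068]
top (334, 180, 16, 3) [-0.804  2.792  5.54   8.673 12.508]
side (287, 310, 12, 8) [3.16  4.705 5.542 6.4   7.285]
```

```bash
cat >> fit.py <<'E'
def sdbox(X,c,h):
    q=np.abs(X-c)-h
    return np.linalg.norm(np.maximum(q,0),axis=1)+np.minimum(q.max(1),0)
def Rcase(yaw,tilt=np.radians(28),roll=0.):
    x=np.array([np.cos(tilt),0,np.sin(tilt)]);z=np.array([-np.sin(tilt),0,np.cos(tilt)])
    R=np.c_[x,[0,1,0],z];c,s=np.cos(yaw),np.sin(yaw)
    return np.array([[c,-s,0],[s,c,0],[0,0,1]])@R@cv2.Rodrigues(np.array([roll,0,0.]))[0]
WALLS=[((48.5,0,30),(2.5,67,30)),((-48.5,0,30),(2.5,67,30)),((0,64.5,30),(51,2.5,30)),((0,-64.5,30),(51,2.5,30)),
 ((0,57,16),(46,5,16)),((0,-57,16),(46,5,16))]
def casedist(L): return np.min([sdbox(L,np.array(c,float),np.array(h,float)) for c,h in WALLS],0)
def casefit(clouds,q0,tilt=True):
    def sel(q,tol):
        out=[]
        for X in clouds:
            L=(X-q[:3])@Rcase(q[3],q[4],q[5])
            m=(np.abs(L[:,0])<51+tol)&(np.abs(L[:,1])<67+tol)&(L[:,2]>8)&(L[:,2]<60+tol)
            m&=~((np.abs(L[:,0])<42)&(np.abs(L[:,1])<48)&(L[:,2]<34))
            out.append(X[m])
        return np.vstack(out)
    q=np.array(q0,float)
    for tol in(20,12,8,6,6,6):
        P=sel(q,tol);f=lambda v:casedist((P-v[:3])@Rcase(v[3],v[4],v[5]))
        o=least_squares(f,q,loss='soft_l1',f_scale=2.,x_scale=[1,1,1,.01,.01,.01]);q=o.x
    return q,len(P),np.median(np.abs(f(q)))
E
python3 - <<'E'
from fit import *
np.set_printoptions(precision=3,suppress=True)
I={n:np.load(n+'1.npz') for n in('side','top')}
C={}
for n in I:
    X,_=cloud(n,I[n]['d']);C[n]=X[(np.abs(X[:,0]-620)<130)&(np.abs(X[:,1])<130)&(X[:,2]>5)]
    print(n,len(C[n]))
for y0 in(0,.15,-.15):
  q0=(640,-2,35,y0,np.radians(28),0)
  for k in(('side',),('top',),('side','top')): print(y0,k,casefit([C[n] for n in k],q0))
q=casefit([C['side'],C['top']],(640,-2,35,0,np.radians(28),0))[0]
R=Rcase(*q[3:]);print('rim',q[:3]+R[:,2]*60)
for n in I:
  print(n,'net rim',[ (np.round(s['at'],1),round(s['p'],2)) for t in('case_rim','case_clip1','case_clip2') for s in spot_point(n,t)[:3]])
  print(' proj',proj(n,np.array([[0,0,60],[0,63,69],[0,-63,69]])@R.T+q[:3]))
E
```

```text
side 2521
top 1801
0 ('side',) (array([623.655, -12.932,  70.711,   0.193,   0.494,   0.121]), 739, np.float64(1.5132304138513462))
0 ('top',) (array([616.779, -10.234,  85.913,   0.199,   0.719,  -0.15 ]), 315, np.float64(1.439611612193005))
0 ('side', 'top') (array([616.965, -17.316,  84.497,   0.201,   0.545,  -0.309]), 928, np.float64(1.6412995551691933))
0.15 ('side',) (array([623.694, -12.923,  70.742,   0.193,   0.494,   0.121]), 739, np.float64(1.5371818833543784))
0.15 ('top',) (array([619.538,  -6.217,  83.911,   0.189,   0.774,  -0.021]), 322, np.float64(1.3490142436816583))
0.15 ('side', 'top') (array([620.952, -17.637,  83.149,   0.203,   0.697,  -0.16 ]), 894, np.float64(1.7733880219549825))
-0.15 ('side',) (array([623.737, -12.928,  70.749,   0.196,   0.491,   0.12 ]), 740, np.float64(1.5361339185892078))
-0.15 ('top',) (array([621.447, -11.063,  78.994,   0.205,   0.68 ,  -0.163]), 399, np.float64(1.4306274665489056))
-0.15 ('side', 'top') (array([615.697, -16.754,  86.7  ,   0.202,   0.581,  -0.318]), 876, np.float64(1.5465850449981637))
rim [584.314  -5.345 133.39 ]
side net rim [(array([291.1, 178.2]), 0.97), (array([374.7, 337.7]), 0.81), (array([365.2, 320. ]), 0.94), (array([298.6, 193.3]), 0.75), (array([389.4, 361.1]), 0.65), (array([365.2, 320. ]), 0.94), (array([298.6, 193.3]), 0.75), (array([389.4, 361.1]), 0.65)]
 proj [[282.085 168.931]
 [274.652 156.77 ]
 [286.761 177.863]]
top net rim [(array([252.8, 162. ]), 0.81), (array([381.9, 144. ]), 0.59), (array([391.5, 141.8]), 0.93), (array([237.2, 161.3]), 0.9), (array([269.5, 152.5]), 0.9), (array([391.5, 141.8]), 0.93), (array([237.2, 161.3]), 0.9), (array([269.5, 152.5]), 0.9)]
 proj [[251.719 162.273]
 [234.027 164.652]
 [268.64  161.677]]
```

```bash
cat >> fit.py <<'E'
def tri(a,b):
    """a: side px, b: top px -> point, miss distance"""
    A=[];o=[]
    for n,px in(('side',a),('top',b)):
        P=camera_params(n);R=np.array(P['R']);c=-R.T@np.array(P['t']);d=np.append(und(n,px)[0],1)@R;o.append((c,d/np.linalg.norm(d)))
    (c1,d1),(c2,d2)=o;s=np.linalg.lstsq(np.c_[d1,-d2],c2-c1,rcond=None)[0]
    p,q=c1+s[0]*d1,c2+s[1]*d2
    return (p+q)/2,np.linalg.norm(p-q)
def casefit2(clouds,q0,T=5.):
    pts=np.vstack(clouds);tilt=np.radians(28)
    def cost(v):
        L=(pts-v[:3])@Rcase(v[3],tilt);d=np.abs(casedist(L))
        ins=(np.abs(L[:,0])<42)&(np.abs(L[:,1])<48)&(L[:,2]<34)
        d=np.where(ins,T,d); return np.minimum(d,T).sum()
    best=None
    for dz in(-8,0,8):
      for dy in(0,.1,.2):
        s=np.array([*q0[:2],q0[2]+dz,dy]);sim=np.vstack([s,s+[8,0,0,0],s+[0,8,0,0],s+[0,0,8,0],s+[0,0,0,.1]])
        o=minimize(cost,s,method='Nelder-Mead',options=dict(initial_simplex=sim,xatol=.01,fatol=.1,maxiter=600))
        if best is None or o.fun<best.fun: best=o
    return best.x,best.fun/len(pts)
def wire(img,n,q,f):
    S=6;R=Rcase(q[3]);im=cv2.resize(img[:,:,::-1],None,fx=S,fy=S,interpolation=cv2.INTER_CUBIC)
    def pl(L,col):
        uv=np.round((proj(n,np.array(L,float)@R.T+q[:3])+.5)*S-.5).astype(np.int32);cv2.polylines(im,[uv.reshape(-1,1,2)],True,col,1)
    for z,a,b,c in((60,51,67,(0,0,255)),(60,46,62,(0,255,255)),(0,51,67,(255,0,255)),(32,46,52,(0,255,0))): pl([(a,b,z),(a,-b,z),(-a,-b,z),(-a,b,z)],c)
    pl([(0,63,69),(0,-63,69)],(255,255,0))
    u=proj(n,[q[:3]+R[:,2]*50])[0]*S;x,y=int(u[0])-200,int(u[1])-225
    return im[y:y+450,x:x+400]
E
python3 - <<'E'
from fit import *
np.set_printoptions(precision=3,suppress=True)
I={n:np.load(n+'1.npz') for n in('side','top')}
rim,e=tri((291.1,178.2),(252.8,162));print('rim tri',rim,e)
c2=tri((298.6,193.3),(269.5,152.5));print('clip2',c2)
b=rim-60*Rcase(.15)[:,2];print('base',b)
C={}
for n in I:
    X,_=cloud(n,I[n]['d']);C[n]=X[(np.linalg.norm(X-rim,axis=1)<110)&(X[:,2]>25)]
for k in(('side',),('top',),('side','top')):
    q,f=casefit2([C[n] for n in k],b);print(k,q,f,'rim',q[:3]+60*Rcase(q[3])[:,2])
cv2.imwrite('pics/w1.png',np.hstack([wire(I[n]['p'],n,q,0) for n in I]))
E
```

```text
rim tri [603.207  -9.153  95.083] 18.253061673389247
clip2 (array([624.36 , -67.762,  94.849]), np.float64(10.230080875028905))
base [631.059  -4.943  42.106]
('side',) [638.888  -6.527  39.72    0.194] 3.0856853599874503 rim [611.248 -11.955  92.697]
('top',) [636.807  -1.822  43.346   0.185] 3.409046226693384 rim [609.121  -7.013  96.323]
('side', 'top') [638.409  -6.503  41.148   0.192] 3.2934807222809512 rim [610.76  -11.89   94.125]
```

View pics/w1.png

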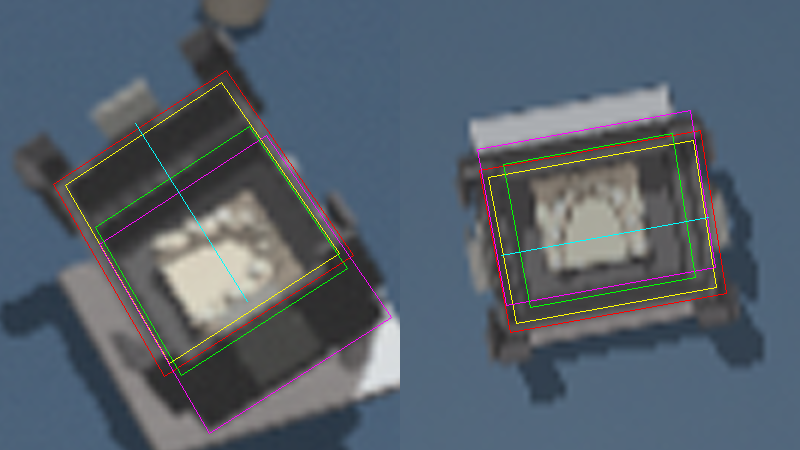

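The side wireframe sits well on the case. In the top view it is offset by roughly 1 px, because the side camera reads about 3 mm lower in y than the top camera for every object. I'll take the average: rim about (610,-9.5,94.5), yaw about 0.19. Now I move towards the sheet.

```bash
cat > mv.py <<'E'
import sys,json
from h import *
from scipy.spatial.transform import Rotation as Ro
def toolR(ydir,tilt=0.,yaw=None):
    """tool with y at angle ydir (rad) in plan; if yaw given, tool z=-case z for that yaw"""
    if yaw is None:
        y=np.array([np.cos(ydir),np.sin(ydir),0]);z=np.array([0,0,-1.])
    else:
        from fit import Rcase
        R=Rcase(yaw);y=R[:,0];z=-R[:,2]
    return np.c_[np.cross(y,z),y,z]
def plan(way,grip,start=None):
    """way: list of (pos,R,nrows)"""
    if start is None: s=sensors.read_state();p,R=np.array(s['eef_pos']),np.array(s['tool_rot'])
    else: p,R=start
    rows=[]
    for P,Q,N in way:
        p0,sl=p.copy(),Ro.from_matrix(R);tot=(sl.inv()*Ro.from_matrix(Q)).as_rotvec()
        for k in range(1,N+1):
            pt=p0+(np.array(P)-p0)*k/N;Rt=(sl*Ro.from_rotvec(tot*k/N)).as_matrix()
            rv=np.round(Ro.from_matrix(R.T@Rt).as_rotvec()/(2*np.pi),4);d=np.round(R.T@(pt-p)/250,3)
            rows.append([*rv,*d,grip]);p=p+R@(d*250);R=R@Ro.from_rotvec(rv*2*np.pi).as_matrix()
    for i in range(0,len(rows),10): print(json.dumps([[ [float(x)+0. for x in r] for r in rows[i:i+10]]]).replace('0.0,','0,'))
    return p,R
def st():
    s=sensors.read_state();np.set_printoptions(precision=3,suppress=True);print(s['clock'],s['eef_pos'],'q',s['qpos'],'F',s['wrist_force'],'gap',s['finger_gap'],s['finger_force']);return s
E
python3 - <<'E'
from mv import *
R=toolR(-.35)
plan([((442.5,332,150),R,14)],-1)
E
```

```text
[[[0, 0, 0.0188, -0.096, -0.068, 0.021, -1.0], [0, 0, 0.0187, -0.104, -0.055, 0.02, -1.0], [0, 0, 0.0188, -0.11, -0.044, 0.021, -1.0], [0, 0, 0.0187, -0.114, -0.03, 0.021, -1.0], [0, 0, 0.0188, -0.116, -0.016, 0.02, -1.0], [0, 0, 0.0187, -0.118, -0.003, 0.021, -1.0], [0, 0, 0.0188, -0.117, 0.011, 0.021, -1.0], [0, 0, 0.0188, -0.115, 0.025, 0.02, -1.0], [0, 0, 0.0187, -0.112, 0.039, 0.021, -1.0], [0, 0, 0.0188, -0.106, 0.051, 0.02, -1.0]]]
[[[0, 0, 0.0187, -0.099, 0.063, 0.021, -1.0], [0, 0, 0.0188, -0.092, 0.075, 0.021, -1.0], [0, 0, 0.0188, -0.081, 0.084, 0.02, -1.0], [0, 0, 0.0187, -0.072, 0.094, 0.021, -1.0]]]
```

send_rows --plan '[[[0,0,0.0188,-0.096,-0.068,0.02,-1],[0,0,0.0188,-0.104,-0.055,0.02,-1],[0,0,0.0188,-0.11,-0.044,0.02,-1],[0,0,0.0188,-0.114,-0.03,0.02,-1],[0,0,0.0188,-0.116,-0.016,0.02,-1],[0,0,0.0188,-0.118,-0.003,0.02,-1],[0,0,0.0188,-0.117,0.011,0.02,-1],[0,0,0.0188,-0.115,0.025,0.02,-1],[0,0,0.0188,-0.112,0.039,0.02,-1],[0,0,0.0188,-0.106,0.051,0.02,-1]]]'

```text
clock: 2.0
eef_pos: [368.1, 421.7, 172.2]
tool_rot: [[-0.114, 0.994, 0.0], [0.994, 0.114, 0.0], [0.0, 0.0, -1.0]]
wrist_force: [-0.2, -0.2, 0.3]
finger_gap: 93.0
finger_force: 0.0
```

send_rows --plan '[[[0,0,0.0188,-0.099,0.063,0.02,-1],[0,0,0.0188,-0.092,0.075,0.02,-1],[0,0,0.0188,-0.081,0.084,0.02,-1],[0,0,0.0188,-0.072,0.094,0.02,-1],[0,0,0,0,0,0,0],[0,0,0,0,0,0,0],[0,0,0,0,0,0,0]]]'

```text
clock: 2.7
eef_pos: [441.6, 332.0, 152.5]
tool_rot: [[0.345, 0.939, 0.0], [0.939, -0.345, 0.0], [0.0, 0.0, -1.0]]
wrist_force: [-0.3, 0.2, 0.5]
finger_gap: 73.2
finger_force: 0.0
```

Run:
```python
from mv import *
from fit import *
s=st();print(s['tool_rot'])
I={n:shot(n)[0] for n in('side','top')}
for n,rect in(('top',(162,208,37,30)),('side',(225,137,30,26))):
    print(n,flatfit(I[n],n,rect,(86,118,5),lambda c:np.clip((c[:,:,0]-100)/60,0,1),(441,332,-.35)))
for n in('side','top'): print(n,[(m['at'],m['p']) for m in spot_point(n,'sheet')[:4]],proj(n,[s['eef_pos']+25*s['tool_rot'][:,2]]))
cv2.imwrite('pics/c2.png',np.hstack([cv2.resize(I['side'][90:170,185:265,::-1],(400,400),interpolation=2),cv2.resize(I['top'][165:245,125:205,::-1],(400,400),interpolation=2)]))
print('drop'); plan([((442.5,332,60),toolR(-.35),4)],.0)
```

```text
2.7 [441.605 331.999 152.535] q [ 0.598 -0.125  1.795  0.     1.471  0.95 ] F [-0.312  0.198  0.508] gap 73.23739923770732 0.0
[[ 0.345  0.939  0.   ]
 [ 0.939 -0.345  0.   ]
 [ 0.     0.    -1.   ]]
top (array([442.985, 332.261,  -0.343]), np.float64(496.3686274586793), np.float32(246.83334))
side (array([444.691, 335.45 ,  -0.353]), np.float64(53.42058812626729), np.float32(480.51666))
side [([262.0, 127.2], 0.89), ([223.1, 137.1], 0.68), ([163.3, 131.6], 0.65), ([224.0, 215.6], 0.58)] [[218.094 106.467]]
top [([148.7, 160.1], 0.88), ([160.2, 205.8], 0.61), ([142.0, 264.1], 0.61)] [[154.12  201.933]]
drop
[[[0, 0, -0.0001, 0, 0.001, 0.092, 0.0], [0, 0, -0.0001, 0.001, 0.001, 0.093, 0.0], [0, 0, -0.0001, 0, 0.001, 0.092, 0.0], [0, 0, -0.0001, 0, 0.001, 0.093, 0.0]]]
```

View pics/c2.png

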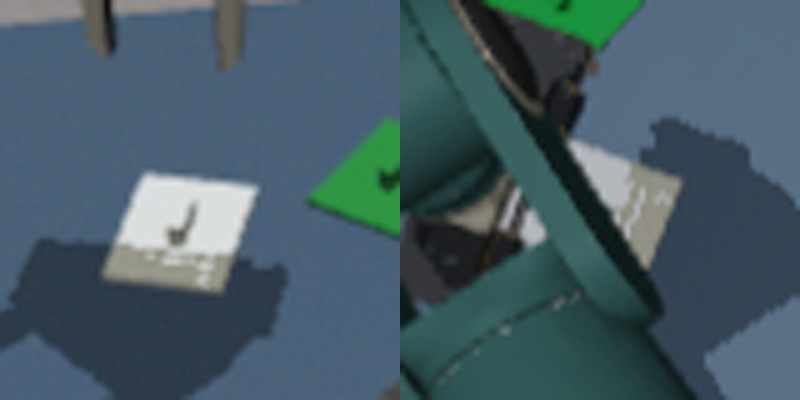

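The crop shows the small white sheet at side pixel (224,137) with its tab in the middle. The two fingers straddle above it at about (218,104), which agrees with the projected fingertips at (218,106). I descend and grip.

send_rows --plan '[[[0,0,0,0,0.003,0.1,0],[0,0,0,0,0,0.1,0],[0,0,0,0,0,0.1,0],[0,0,0,0,0,0.1,0],[0,0,0,0,0,0.04,0],[0,0,0,0,0,0.036,0],[0,0,0,0,0,0,1],[0,0,0,0,0,0,1],[0,0,0,0,0,0,1],[0,0,0,0,0,0,1]]]'

```text
clock: 3.9
eef_pos: [442.9, 331.4, 34.1]
tool_rot: [[0.346, 0.938, 0.001], [0.938, -0.346, 0.001], [0.001, 0.001, -1.0]]
wrist_force: [-0.1, 0.0, 0.9]
finger_gap: 18.9
finger_force: 0.0
```

send_rows --plan '[[[0,0,0,0,0,0,1],[0,0,0,0,0,0,1],[0,0,0,0,0,0,1],[0,0,0,0,0,0,1]]]'

```text
clock: 4.3
eef_pos: [442.6, 331.2, 33.3]
tool_rot: [[0.346, 0.938, -0.0], [0.938, -0.346, -0.0], [-0.0, -0.0, -1.0]]
wrist_force: [0.6, -0.4, 0.4]
finger_gap: 0.6
finger_force: 0.0
```

Run:
```python
from mv import *
I={n:shot(n)[0] for n in('side',)}
s=st();print(s['tool_rot'])
for n in('side',): print(proj(n,[s['eef_pos']+25*s['tool_rot'][:,2],s['eef_pos']]))
cv2.imwrite('pics/c3.png',cv2.resize(I['side'][90:170,180:280,::-1],(750,600),interpolation=2))
```

```text
4.35 [442.604 331.189  33.224] q [ 0.596 -0.031  1.909 -0.     1.264  0.95 ] F [-0.149 -0.361 -0.811] gap 0.3863081258412637 0.0
[[ 0.346  0.938 -0.   ]
 [ 0.938 -0.346 -0.   ]
 [-0.    -0.    -1.   ]]
[[220.399 134.679]
 [220.006 129.104]]
```

View pics/c3.png

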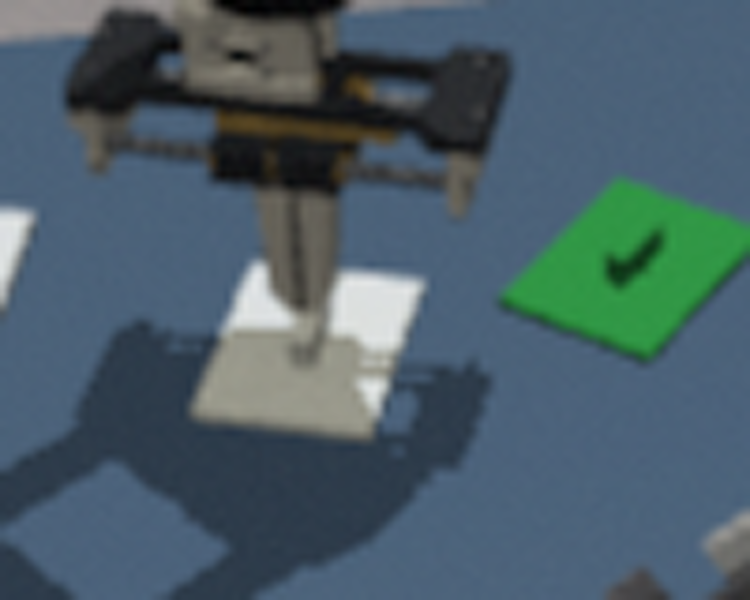

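Run:
```python
from mv import *
from fit import *
np.set_printoptions(precision=1,suppress=True)
def ray(n,px,z):
    a=w(n,px,500)[0];b=w(n,px,1500)[0];return a+(b-a)*(z-a[2])/(b[2]-a[2])
for px in((220.8,137.8),(223.4,131)): print(px,ray('side',px,5),ray('side',px,21))
L=np.array([[x,y,z] for x in(-6,6) for y in(-18,18) for z in(5,21)]+[[x,y,5] for x in(-43,43) for y in(-59,59)],float)
c,s_=np.cos(-.35),np.sin(-.35);R=np.array([[c,-s_,0],[s_,c,0],[0,0,1]])
print(np.c_[L,proj('side',L@R.T+[444,330.6,0]),((proj('side',L@R.T+[444,330.6,0])-[180,90]+.5)*7.5)])
d=np.load('side1.npz')['d'];p=np.load('side1.npz')['p']
X=w('side',[(c,r) for r in range(124,148) for c in range(212,238)],[d[r,c] for r in range(124,148) for c in range(212,238)])
Y=(X-[444,330.6,0])@R
m=(np.abs(Y[:,0])<40)&(np.abs(Y[:,1])<55)
for b in range(-45,50,15):
    print(b,[round(float(np.median(Y[m&(np.abs(Y[:,1]-b)<8)&(np.abs(Y[:,0]-a)<5)][:,2])),1) for a in range(-30,31,10)])
```

```text
(220.8, 137.8) [442.3 317.3   5. ] [441.  297.4  21. ]
(223.4, 131) [456.1 354.8   5. ] [454.5 334.2  21. ]
[[ -6.  -18.    5.  218.  138.4 289.  366.5]
 [ -6.  -18.   21.  217.8 134.8 286.9 339.9]
 [ -6.   18.    5.  220.4 132.2 306.9 320.2]
 [ -6.   18.   21.  220.2 128.7 305.  293.8]
 [  6.  -18.    5.  221.3 138.8 313.5 369.5]
 [  6.  -18.   21.  221.1 135.2 311.6 342.9]
 [  6.   18.    5.  223.6 132.6 330.9 323.1]
 [  6.   18.   21.  223.4 129.1 329.3 296.6]
 [-43.  -59.    5.  205.  144.4 191.  411.6]
 [-43.   59.    5.  213.4 124.3 254.  261. ]
 [ 43.  -59.    5.  228.9 147.4 370.2 434. ]
 [ 43.   59.    5.  235.9 127.  423.2 281. ]]
-45 [nan, 3.5, 4.6, 3.0, 3.5, 3.2, 4.4]
-30 [3.6, 5.1, 4.7, 4.5, 4.1, 3.7, 4.9]
-15 [5.2, 3.4, 4.9, 16.4, 9.4, 3.9, 4.3]
0 [3.2, 5.7, 5.4, 20.6, 5.5, 5.0, 3.8]
15 [5.4, 3.5, 5.5, 19.4, 6.3, 4.1, 4.2]
30 [4.0, 4.6, 5.5, 3.8, 4.0, 5.5, 5.2]
45 [3.7, 4.7, 4.0, 7.2, 5.5, 2.7, 3.3]
  return _methods._mean(a, axis=axis, dtype=dtype,
  ret = ret.dtype.type(ret / rcount)
```

Run:
```python
from mv import *
np.set_printoptions(precision=1,suppress=True)
print(ctrl.tip_reach,[a for a in dir(ctrl) if a[0]!='_'])
p,d=shot('side');s=sensors.read_state()
for r in range(122,141):
    px=[(c,r) for c in range(213,228)];X=w('side',px,[d[r,c] for c in range(213,228)])
    print(r,X[:,2],np.round(X[4:11,1]))
```

```text
25.0 ['IKError', 'tip_reach']
122 [  0.4   0.6 836.6  70.9  69.7  70.5  72.   72.1  71.5  73.5  71.7  76.3
  60.3   2.    3.1] [325. 323. 321. 320. 320. 317. 319.]
123 [ -3.2   0.3   1.5  64.3  65.8  66.1  67.  836.6  68.2  66.7  70.2  70.1
  55.9   0.2   1.4] [ 325.  324.  322. -716.  319.  321.  315.]
124 [ 0.5  0.7 -0.8 61.5 62.7 61.8 61.5 64.1 62.6 63.6 64.7 63.5 55.1  0.6
  0.2] [323. 324. 323. 320. 321. 319. 317.]
125 [-4.   4.1  4.2 52.6 55.7 56.  60.9 57.4 59.6 59.5 60.9 60.7 51.3 -6.4
 -2.2] [327. 326. 319. 323. 319. 319. 316.]
126 [ 0.3  3.3  4.2 53.2 51.  53.2 55.4 54.4 53.7 56.  57.1 54.1 45.  -0.7
  2.7] [327. 324. 320. 321. 321. 318. 316.]
127 [ 4.3  6.4  3.6 49.9 49.1 47.7 50.1 46.4 50.7 51.7 53.8 53.2 39.7  0.7
  4.2] [324. 325. 322. 326. 320. 318. 314.]
128 [ 7.7  5.5  4.1 42.6 42.  44.6 45.5 45.5 46.8 46.1 45.  45.8  6.3  4.7
  1.3] [328. 324. 322. 321. 319. 319. 320.]
129 [ 3.4  3.6  7.3 38.8 39.  39.5 39.6 36.7 39.6 41.1 42.4 43.2  6.5  3.7
  4.6] [326. 325. 324. 327. 323. 320. 318.]
130 [ 3.8  4.1  5.2  4.9 38.5 36.7 36.2 37.8 34.7 33.9 40.5  3.5  5.3  3.1
  4.3]
[... 532 characters left out ...]
 5.7 836.6   4.1   4.6  19.4  20.7  18.4  17.    7.6   9.1
   1.6   2.1   2.9] [337. 335. 316. 314. 316. 317. 329.]
136 [ 1.7  4.   3.8  2.8  7.1  5.1 16.7 19.7 17.7 11.1  6.9  5.5  4.   3.8
  3.2] [327. 329. 314. 310. 311. 319. 324.]
137 [ 5.2  4.5  4.6  5.   7.4  6.  14.5 13.4 10.7  9.3  1.9  3.1  5.7  3.7
  4.8] [321. 322. 311. 312. 315. 316. 324.]
138 [  3.1   1.7   4.3   3.5   2.6   4.    7.6   6.8   8.7 836.6   4.9   3.7
   6.6   4.2   3.9] [ 321.  319.  314.  314.  311. -716.  315.]
139 [5.  2.  3.8 3.2 2.  4.1 3.4 5.  5.6 1.3 7.  2.9 2.8 4.6 2.1] [316. 313. 314. 311. 310. 314. 307.]
140 [2.6 7.1 6.5 5.  4.  5.  5.9 3.4 3.4 2.3 3.4 3.4 1.4 5.4 2.1] [308. 307. 305. 307. 307. 308. 306.]
```

The depth shows the closed fingertips ending at about z = 28, just above the tab top at 21. So the tips stand only about 6 mm ahead of the TCP rather than 25, and the fingers closed over nothing. I open, go about 18 mm lower and watch the force.

send_rows --plan '[[[0,0,0,0,0,0,0],[0,0,0,0,0,0,0],[0,0,0,0,0,0,0],[0,0,0,0,0,0,0],[0,0,0,0,0,0,0],[0,0,0,0,0,0.02,0],[0,0,0,0,0,0.02,0],[0,0,0,0,0,0.016,0],[0,0,0,0,0,0,0],[0,0,0,0,0,0,0]]]'

```text
clock: 5.4
eef_pos: [442.6, 331.2, 19.1]
tool_rot: [[0.346, 0.938, -0.0], [0.938, -0.346, -0.0], [-0.0, -0.0, -1.0]]
wrist_force: [-0.6, 0.0, -0.1]
finger_gap: 46.7
finger_force: 0.0
```

Run:
```python
from mv import *
np.set_printoptions(precision=0,suppress=True,linewidth=200)
st()
p,d=shot('side')
for r in range(124,144):
    px=[(c,r) for c in range(206,236)];print(r,w('side',px,[d[r,c] for c in range(206,236)])[:,2])
```

```text
5.4 [442.569 331.164  19.088] q [ 0.596 -0.016  1.92  -0.     1.239  0.95 ] F [-0.584  0.015 -0.134] gap 46.65374722836039 0.0
124 [ 0.114  0.958  0.292 58.119 56.715 58.317 57.728 59.591 47.379 -0.053 -2.108 -1.284  0.102 -1.346  1.258 -0.822 -2.249  0.295 -2.744 -1.069 -1.731 67.69  67.499 67.9   67.542 65.589  1.546  0.562
 -1.221 -2.138]
125 [ 2.652 -0.766 -1.304 52.539 53.317 53.381 53.884 54.644 45.479  4.326  4.21  -0.844  1.46  -1.482 -3.802  0.097  1.519  0.53   0.465 -1.132  0.03  65.001 64.14  62.98  63.962 59.867  1.593  1.158
 -2.071  2.991]
126 [-2.429 -3.927  1.751 47.71  49.07  51.637 49.674 48.195 44.822  6.037  2.394  2.848  3.188  5.701  3.588  2.251  3.867  5.308  5.338  0.972 -0.439 56.729 54.808 59.304 58.815 54.881 -0.255 -1.487
 -0.43   0.285]
127 [ 0.871 -2.601  1.533 -3.563 44.423 41.147 48.475 45.376 40.239  8.035  6.006  4.141  1.333  2.043  3.871  2.606  5.622  3.939  5.105  3.019  4.874 54.754 53.608 53.442 55.79  48.949  0.674  1.718
  1.71  -1.814]
128 [-0.043 -0.761  0.435 -1.031 40.881 39.461 38.533 43.604 35.609  4.703  5.886  2.868  4.432  5.145  5
[... 2694 characters left out ...]
5.066  8.673  5.579  5.499 -3.057
  1.059  0.794]
141 [ 1.016  7.471  6.894  1.667  4.044  5.686  6.743  3.378  8.158  6.808  4.051  6.078  3.866  2.982  4.908  4.55   2.062  3.083  2.158  5.237  2.366  2.486  3.167  3.482  5.379  3.027 -2.201 -2.318
  0.094 -1.427]
142 [-1.503  2.44   2.309  4.525  3.213  4.551  5.581  6.472  5.588  2.83   4.921  2.462  1.424  3.698  5.212  3.559  6.005  3.809  6.659  3.678  2.619  4.535  1.471  5.255  0.929  3.653  1.615 -1.064
  1.396 -0.55 ]
143 [-1.7    1.108  4.029  4.349  5.464  3.302  2.342  5.205  6.445  4.335  2.222  2.016  6.057  2.84   5.077  6.095  4.046  5.143  3.376  0.657  5.796  4.749  2.17   2.055  3.889  2.235 -1.421  0.053
  4.227  0.361]
```

send_rows --plan '[[[0,0,0,0,0,0.016,0],[0,0,0,0,0,0.016,0],[0,0,0,0,0,0,1],[0,0,0,0,0,0,1],[0,0,0,0,0,0,1],[0,0,0,0,0,0,1],[0,0,0,0,0,0,1],[0,0,0,0,0,0,1],[0,0,0,0,0,0,1]]]'

```text
clock: 6.35
eef_pos: [442.7, 331.2, 11.4]
tool_rot: [[0.346, 0.938, 0.0], [0.938, -0.346, 0.0], [0.0, 0.0, -1.0]]
wrist_force: [-0.3, -0.9, 1.7]
finger_gap: 11.9
finger_force: 30.0
```

Gripped: the gap is 11.9 mm and the pad force 30 N. The sheet's origin lies 11.4 mm ahead of the TCP. I lift and carry it over the case.

Run:
```python
from mv import *
from fit import Rcase
s=sensors.read_state();R0=np.array(s['tool_rot']);p=np.array(s['eef_pos'])
Rt=toolR(0,yaw=.19);zc=Rcase(.19)[:,2];rim=np.array([610.2,-9.5,94.5])
plan([(p+[0,0,150],R0,5),(rim+(90+11.4)*zc,Rt,14)],1)
print(rim+101.4*zc,Rt)
```

```text
[[[0, 0, 0, 0, 0, -0.12, 1.0], [0, 0, 0, 0, 0, -0.12, 1.0], [0, 0, 0, 0, 0, -0.12, 1.0], [0, 0, 0, 0, 0, -0.12, 1.0], [0, 0, 0, 0, 0, -0.12, 1.0], [-0.0054, 0.0015, -0.0061, -0.082, 0.067, -0.006, 1.0], [-0.0054, 0.0015, -0.006, -0.084, 0.064, -0.006, 1.0], [-0.0054, 0.0015, -0.0061, -0.087, 0.061, -0.003, 1.0], [-0.0055, 0.0015, -0.006, -0.088, 0.058, -0.003, 1.0], [-0.0054, 0.0015, -0.0061, -0.091, 0.054, -0.001, 1.0]]]
[[[-0.0054, 0.0015, -0.006, -0.093, 0.051, -0.001, 1.0], [-0.0054, 0.0016, -0.0061, -0.095, 0.047, 0.001, 1.0], [-0.0054, 0.0015, -0.006, -0.096, 0.044, 0, 1.0], [-0.0054, 0.0015, -0.0061, -0.098, 0.04, 0.002, 1.0], [-0.0054, 0.0015, -0.0061, -0.1, 0.036, 0.001, 1.0], [-0.0055, 0.0015, -0.006, -0.101, 0.032, 0.002, 1.0], [-0.0054, 0.0015, -0.0061, -0.102, 0.028, 0.002, 1.0], [-0.0054, 0.0015, -0.006, -0.103, 0.025, 0.002, 1.0], [-0.0054, 0.0015, -0.0061, -0.104, 0.02, 0.002, 1.0]]]
[563.45226142 -18.49051749 184.03088592] [[-1.88858895e-01  8.67058276e-01  4.61023063e-01]
 [ 9.82004235e-01  1.66752507e-01  8.86638806e-02]
 [-1.38777878e-17  4.69471563e-01 -8.82947593e-01]]
```

send_rows --plan '[[[0,0,0,0,0,-0.12,1],[0,0,0,0,0,-0.12,1],[0,0,0,0,0,-0.12,1],[0,0,0,0,0,-0.12,1],[0,0,0,0,0,-0.12,1],[-0.0054,0.0015,-0.006,-0.082,0.067,-0.006,1],[-0.0054,0.0015,-0.006,-0.084,0.064,-0.006,1],[-0.0054,0.0015,-0.006,-0.087,0.061,-0.003,1],[-0.0054,0.0015,-0.006,-0.088,0.058,-0.003,1],[-0.0054,0.0015,-0.006,-0.091,0.054,-0.001,1]]]'

```text
clock: 7.35
eef_pos: [485.8, 205.4, 169.3]
tool_rot: [[0.159, 0.971, 0.176], [0.987, -0.162, 0.002], [0.031, 0.174, -0.984]]
wrist_force: [0.1, 0.5, 0.3]
finger_gap: 11.5
finger_force: 30.0
```

send_rows --plan '[[[-0.0054,0.0015,-0.006,-0.093,0.051,-0.001,1],[-0.0054,0.0015,-0.006,-0.095,0.047,0.001,1],[-0.0054,0.0015,-0.006,-0.096,0.044,0,1],[-0.0054,0.0015,-0.006,-0.098,0.04,0.002,1],[-0.0054,0.0015,-0.006,-0.1,0.036,0.001,1],[-0.0054,0.0015,-0.006,-0.101,0.032,0.002,1],[-0.0054,0.0015,-0.006,-0.102,0.028,0.002,1],[-0.0054,0.0015,-0.006,-0.103,0.025,0.002,1],[-0.0054,0.0015,-0.006,-0.104,0.02,0.002,1],[0,0,0,0,0,0,1]]]'

```text
clock: 8.35
eef_pos: [562.7, -21.4, 183.5]
tool_rot: [[-0.182, 0.869, 0.461], [0.983, 0.161, 0.086], [0.0, 0.469, -0.883]]
wrist_force: [0.6, -0.3, -1.3]
finger_gap: 11.7
finger_force: 30.0
```

Run:
```python
from mv import *
s=st();print(s['tool_rot'])
I={}
for n in('side','top'):
    p,d=shot(n);np.savez(n+'2.npz',p=p,d=d);I[n]=p
    pc=s['eef_pos']+11.4*s['tool_rot'][:,2];R=s['tool_rot'];P=[pc+R@np.array([a*59,b*43,0]) for a,b in((1,1),(1,-1),(-1,-1),(-1,1))]
    uv=proj(n,P);im=cv2.resize(p[:,:,::-1],None,fx=5,fy=5,interpolation=2)
    cv2.polylines(im,[np.round((uv+.5)*5-.5).astype(np.int32).reshape(-1,1,2)],True,(0,0,255),1)
    c=(uv.mean(0)*5).astype(int);I[n]=im[c[1]-225:c[1]+225,c[0]-200:c[0]+200]
cv2.imwrite('pics/c4.png',np.hstack([I['side'],I['top']]))
```

```text
8.35 [562.707 -21.386 183.452] q [-0.17  -0.424  2.04   0.186  1.071 -0.405] F [ 0.607 -0.329 -1.252] gap 11.680856379477888 29.996763467788696
[[-0.182  0.869  0.461]
 [ 0.983  0.161  0.086]
 [ 0.     0.469 -0.883]]
```

View pics/c4.png

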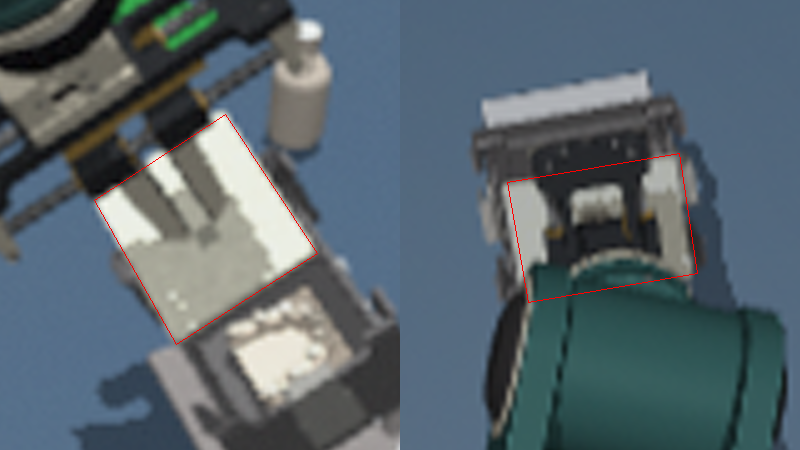

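The side view (left) has the sheet outline on the kinematic prediction to within about 0.5 px. The top view (right) agrees to about 1 px. I'll measure each camera's bias at this spot numerically and refine the case pose, using the first picture because it isn't occluded.

```bash
cat > case2.py <<'E'
from fit import *
# edge-based case fit: mean of gradient across projected rim/ledge edges
E3=[]
for z,a,b in((60,51,67),(60,46,62)):
    c=[(a,b,z),(a,-b,z),(-a,-b,z),(-a,b,z)]
    for i in range(4):
        p,q=np.array(c[i],float),np.array(c[(i+1)%4],float);E3.append(p+(q-p)*np.linspace(.14,.86,40)[:,None])
E3=np.vstack(E3)
def gradmag(p):
    g=cv2.GaussianBlur(cv2.cvtColor(p,cv2.COLOR_RGB2GRAY).astype(np.float32),(0,0),.8)
    return np.hypot(cv2.Sobel(g,5,1,0),cv2.Sobel(g,5,0,1))
def score(n,G,q):
    uv=proj(n,E3@Rcase(q[3]).T+q[:3]).astype(np.float32)
    v=cv2.remap(G,uv[:,0].copy(),uv[:,1].copy(),cv2.INTER_LINEAR)
    return np.minimum(v,120).mean()
E
python3 - <<'E'
from case2 import *
from mv import *
s=sensors.read_state();R=np.array(s['tool_rot']);p0=np.array(s['eef_pos'])
# held sheet: offset in tool x,y
Z=np.load('side2.npz');img=Z['p'];n='side'
uv=proj(n,[p0+11.4*R[:,2]])[0];c0,r0=int(uv[0])-40,int(uv[1])-40
crop=img[r0:r0+80,c0:c0+80].astype(np.float32)
g=gradmag(img)
def pts(o):
    c=[(59,43),(59,-43),(-59,-43),(-59,43)];P=[]
    for i in range(4):
        a,b=np.array(c[i],float),np.array(c[(i+1)%4],float);t=np.linspace(.05,.95,60)[:,None]
        if i==1: t=np.linspace(.3,.95,40)[:,None]
        P.append(a+(b-a)*t)
    P=np.vstack(P);P=np.c_[P+o[:2],np.full(len(P),6.4)]
    return P@R.T+p0
for n in('side','top'):
    G=gradmag(np.load(n+'2.npz')['p'])
    def f(o):
        u=proj(n,pts(o)).astype(np.float32);v=cv2.remap(G,u[:,0].copy(),u[:,1].copy(),1);return -np.minimum(v,200).mean()
    grid=[(f((a,b)),a,b) for a in np.arange(-8,8.1,.5) for b in np.arange(-8,8.1,.5)]
    print(n,'sheet offset tool x,y (best 3)',sorted(grid)[:3],'at0',f((0,0)))
for n in('side','top'):
    G=gradmag(np.load(n+'1.npz')['p']);best=[]
    R0=Rcase(.19);b0=np.array([610.2,-9.5,94.5])-60*R0[:,2]
    for yaw in np.arange(.15,.235,.01):
      for a in np.arange(-8,8.1,1):
        for b in np.arange(-8,8.1,1):
          best.append((score(n,G,[*(b0+R0@[a,b,0]),yaw]),a,b,round(yaw,3)))
    best.sort(reverse=True);print(n,best[:4])
    z=[]
    for dz in(-6,-3,0,3,6):
        v=max((score(n,G,[*(b0+R0@[a,b,dz]),best[0][3]]),a,b) for a in np.arange(-10,10.1,1) for b in np.arange(-8,8.1,1));z.append((dz,)+v)
    print(np.array(z))
E
```

```text
side sheet offset tool x,y (best 3) [(np.float32(-196.72696), np.float64(-6.0), np.float64(0.5)), (np.float32(-196.67297), np.float64(-6.0), np.float64(0.0)), (np.float32(-196.65366), np.float64(-5.5), np.float64(0.5))] at0 -164.61606
top sheet offset tool x,y (best 3) [(np.float32(-137.70993), np.float64(1.5), np.float64(-8.0)), (np.float32(-137.43382), np.float64(2.0), np.float64(-8.0)), (np.float32(-137.17992), np.float64(1.0), np.float64(-8.0))] at0 -129.32317Traceback (most recent call last):
  File "<stdin>", line 29, in <module>
  File "case2.py", line 13, in score
    uv=proj(n,E3@Rcase(q[3]).T+q[:3]).astype(np.float32)
       ~~~~^^^^^^^^^^^^^^^^^^^^^^^^^^
  File "h.py", line 20, in proj
    P=camera_params(n);R=np.array(P['R'],float);
ValueError: time passes only in moves, steps and waits
```

```bash
python3 - <<'E'
s=open('h.py').read()
s=s.replace("def shot(","import functools\n_cp=functools.lru_cache(None)(camera_params)\ncamera_params=_cp\ndef shot(")
open('h.py','w').write(s)
E
cat > run3.py <<'E'
from case2 import *
from mv import *
s=sensors.read_state();R=np.array(s['tool_rot']);p0=np.array(s['eef_pos'])
c=[(59,43),(59,-43),(-59,-43),(-59,43)];T=np.linspace(.05,.95,60)[:,None]
EX=[np.array(c[i],float)+(np.array(c[(i+1)%4],float)-np.array(c[i],float))*T for i in range(4)]
def ev(n,G,o,zz,ed):
    P=np.vstack([EX[i][a:b] for i,a,b in ed]);P=np.c_[P,np.full(len(P),zz)]+o
    u=proj(n,P@R.T+p0).astype(np.float32);return cv2.remap(G,u[:,0].copy(),u[:,1].copy(),1).mean()
G={n:gradmag(np.load(n+'2.npz')['p']) for n in('side','top')}
A=np.arange
# side: +x end(0) occluded partially by fingers, 2 = -x end, 1/3 long sides; silhouettes: try top face edges
for zz in(6.4,11.4):
    r=sorted([(ev('side',G['side'],np.array([a,b,0]),zz,[(1,25,60),(2,0,60),(3,0,60)]),a,b) for a in A(-9,9.1,.5) for b in A(-6,6.1,.5)])[-2:]
    t=sorted([(ev('top',G['top'],np.array([a,0,0]),zz,[(0,0,25)]),a) for a in A(-6,6.1,.5)])[-2:]
    t2=sorted([(ev('top',G['top'],np.array([a,0,0]),zz,[(2,35,60)]),a) for a in A(-6,6.1,.5)])[-2:]
    print(zz,np.array(r),np.array(t),np.array(t2))
G={n:gradmag(np.load(n+'1.npz')['p']) for n in('side','top')}
R0=Rcase(.19);b0=np.array([610.2,-9.5,94.5])-60*R0[:,2]
for dz in(-4,0,4):
  for n in('side','top'):
    best=sorted([(score(n,G[n],[*(b0+R0@[a,b,dz]),yaw]),a,b,round(yaw,3)) for yaw in A(.15,.235,.02) for a in A(-8,8.1,1) for b in A(-8,8.1,1)])
    print(dz,n,np.array(best[:-4:-1]).tolist())
E
python3 run3.py
```

```text
6.4 [[300.30374146  -5.           0.5       ]
 [300.65704346  -4.5          0.5       ]] [[267.23190308   1.        ]
 [267.65084839   1.5       ]] [[145.2288208    2.5       ]
 [145.42202759   2.        ]]
11.4 [[299.49642944  -1.           0.5       ]
 [299.78311157  -0.5          0.5       ]] [[266.34875488   1.        ]
 [267.26977539   1.5       ]] [[147.52226257   1.5       ]
 [147.94041443   2.        ]]
-4 side [[91.96366882324219, -2.0, 0.0, 0.17], [91.7757797241211, -2.0, 0.0, 0.19], [91.76729583740234, -2.0, 1.0, 0.19]]
-4 top [[74.03475189208984, -8.0, 4.0, 0.17], [73.80738830566406, -8.0, 4.0, 0.19], [73.78515625, -8.0, 3.0, 0.17]]
0 side [[91.6041488647461, -1.0, -3.0, 0.19], [91.59529876708984, -2.0, -3.0, 0.17], [91.57745361328125, -1.0, -2.0, 0.19]]
0 top [[75.12713623046875, -8.0, 4.0, 0.17], [75.11907958984375, -8.0, 3.0, 0.15], [74.96214294433594, -8.0, 4.0, 0.19]]
4 side [[91.38362121582031, -1.0, -6.0, 0.19], [91.34397888183594, -1.0, -7.0, 0.19], [91.31117248535156, -1.0, -6.0, 0.17]]
4 top [[76.496826171875, -8.0, 3.0, 0.15], [76.18058013916016, -8.0, 2.0, 0.15], [75.78330993652344, -8.0, 4.0, 0.15]]
```

Run:
```python
from fit import *
R0=Rcase(.19);b0=np.array([610.2,-9.5,94.5])-60*R0[:,2]
o=[]
for n,v in(('side',(-1.,-.3,-3)),('top',(-1.5,3.7,-3))):
    p=np.load(n+'1.npz')['p'];q=np.array([*(b0+R0@np.array(v)),.19])
    S=10;im=cv2.resize(p[:,:,::-1],None,fx=S,fy=S,interpolation=2);im=cv2.convertScaleAbs(im,alpha=1.5)
    def pl(L,col):
        uv=np.round((proj(n,np.array(L,float)@R0.T+q[:3])+.5)*S-.5).astype(np.int32);cv2.polylines(im,[uv.reshape(-1,1,2)],True,col,1)
    for z,a,b,c in((60,51,67,(0,0,255)),(60,46,62,(0,255,255)),(32,46,52,(0,255,0))): pl([(a,b,z),(a,-b,z),(-a,-b,z),(-a,b,z)],c)
    pl([(0,63,69),(0,-63,69)],(255,255,0))
    u=proj(n,[q[:3]+R0[:,2]*60])[0]*S;x,y=int(u[0])-200,int(u[1])-(220 if n=='top' else 250)
    if n=='side': x,y=x-20,y-0
    o.append(im[y:y+520,x:x+400])
cv2.imwrite('pics/w2.png',np.hstack(o))
```

```text
(no output)
```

View pics/w2.png

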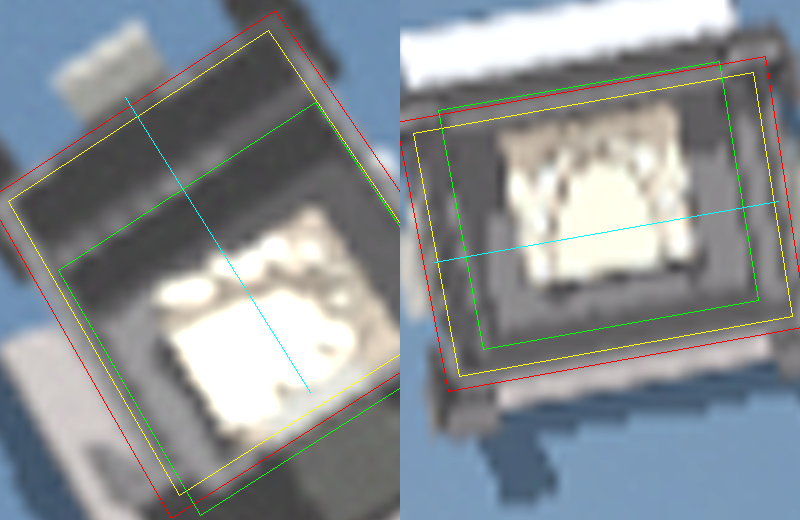

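The side overlay sits on the rims and ledge to about 1 px, and the top view agrees within about 1 px. The rim estimate is now (610,-7.8,91.2). I align, then go down along the tool axis in guarded steps.

Run:
```python
from mv import *
from fit import Rcase
Rt=toolR(0,yaw=.187);zc=Rcase(.187)[:,2];rim=np.array([609.95,-7.76,91.15])
e=plan([(rim+(38+11.4)*zc,Rt,3),(rim+(38+11.4)*zc,Rt,2)],1)
plan([(rim+(2+11.4)*zc,Rt,5)],1,e)
```

```text
[[[-0.0001, 0, -0.0002, 0.003, 0, 0.074, 1.0], [-0.0001, 0.0001, -0.0002, 0.004, 0, 0.073, 1.0], [-0.0002, 0, -0.0002, 0.003, -0.001, 0.074, 1.0], [0, 0, 0, 0, 0, 0, 1.0], [0, 0, 0, 0, 0, 0, 1.0]]]
[[[0, 0, 0, 0, 0, 0.029, 1.0], [0, 0, 0, 0, 0, 0.028, 1.0], [0, 0, 0, 0, 0, 0.029, 1.0], [0, 0, 0, 0, 0, 0.029, 1.0], [0, 0, 0, 0, 0, 0.029, 1.0]]]
```

send_rows --plan '[[[-0.0001,0,-0.0002,0.003,0,0.074,1],[-0.0001,0,-0.0002,0.004,0,0.074,1],[-0.0001,0,-0.0002,0.003,-0.001,0.074,1],[0,0,0,0,0,0,1],[0,0,0,0,0,0.03,1],[0,0,0,0,0,0.03,1],[0,0,0,0,0,0.03,1],[0,0,0,0,0,0,1],[0,0,0,0,0,0,1]]]'

```text
clock: 9.35
eef_pos: [597.9, -9.6, 114.8]
tool_rot: [[-0.187, 0.867, 0.461], [0.982, 0.166, 0.087], [-0.001, 0.47, -0.883]]
wrist_force: [-0.3, -0.4, -0.2]
finger_gap: 11.9
finger_force: 30.0
```

```bash
cat > chk.py <<'E'
from mv import *
from fit import Rcase
def chk(off,rim=(609.95,-7.76,91.15),yaw=.187):
    s=st();R=Rcase(yaw);L=R.T@(np.array(s['eef_pos'])+off*np.array(s['tool_rot'])[:,2]-rim);print('in rim frame',L,'F case',R.T@np.array(s['wrist_force']),'tq',R.T@np.array(s['ft_torque']))
    print('rot err',Ro.from_matrix(np.array(s['tool_rot']).T@toolR(0,yaw=yaw)).as_rotvec())
E
python3 -c "
from chk import *
chk(11.4)"
```

```text
9.35 [597.896  -9.647 114.814] q [-0.133 -0.292  2.056  0.187  0.918 -0.4  ] F [-0.305 -0.375 -0.239] gap 11.891812881345691 29.99765306711197
in rim frame [ 0.344  0.384 15.219] F case [-0.438 -0.312 -0.038] tq [-0.012  0.341  0.04 ]
rot err [0.    0.    0.002]
```

send_rows --plan '[[[0,0,0,0,0,0.02,1],[0,0,0,0,0,0.02,1],[0,0,0,0,0,0.01,1],[0,0,0,0,0,0.01,1],[0,0,0,0,0,0.008,1],[0,0,0,0,0,0.008,1],[0,0,0,0,0,0.004,1],[0,0,0,0,0,0,1]]]'

```text
clock: 10.15
eef_pos: [607.1, -7.9, 97.0]
tool_rot: [[-0.187, 0.867, 0.461], [0.982, 0.166, 0.087], [-0.001, 0.47, -0.883]]
wrist_force: [-0.2, -1.0, -0.1]
finger_gap: 11.3
finger_force: 30.0
```

```bash
python3 -c "
from chk import *
chk(11.4)"
```

```text
10.15 [607.135  -7.866  96.978] q [-0.126 -0.253  2.056  0.189  0.879 -0.402] F [-0.242 -0.996 -0.124] gap 11.304736217634003 29.997780919075012
in rim frame [ 0.279  0.417 -4.946] F case [-0.432 -0.934  0.089] tq [-0.017  0.286  0.082]
rot err [0.    0.    0.002]
```

send_rows --plan '[[[0,0,0,0,0,0.008,1],[0,0,0,0,0,0.008,1],[0,0,0,0,0,0.008,1],[0,0,0,0,0,0.008,1],[0,0,0,0,0,0,1]]]'

```text
clock: 10.65
eef_pos: [610.8, -7.2, 89.7]
tool_rot: [[-0.187, 0.867, 0.461], [0.982, 0.166, 0.087], [-0.001, 0.469, -0.883]]
wrist_force: [0.3, 0.4, -1.3]
finger_gap: 12.0
finger_force: 30.0
```

send_rows --plan '[[[0,0,0,0,0,0.008,1],[0,0,0,0,0,0.008,1],[0,0,0,0,0,0.008,1],[0,0,0,0,0,0.004,1],[0,0,0,0,0,0,1]]]'

```text
clock: 11.15
eef_pos: [614.0, -6.5, 83.6]
tool_rot: [[-0.187, 0.867, 0.461], [0.982, 0.166, 0.087], [-0.001, 0.47, -0.883]]
wrist_force: [0.4, 0.7, -0.4]
finger_gap: 11.5
finger_force: 30.0
```

```bash
python3 -c "
from chk import *
chk(11.4)"
```

```text
11.15 [614.025  -6.544  83.635] q [-0.122 -0.223  2.055  0.191  0.85  -0.403] F [ 0.407  0.663 -0.371] gap 11.539094542767877 29.99770313501358
in rim frame [  0.207   0.436 -20.021] F case [ 0.288  0.575 -0.574] tq [-0.053  0.359 -0.013]
rot err [0.    0.    0.002]
```

send_rows --plan '[[[0,0,0,0,0,0.006,1],[0,0,0,0,0,0.006,1],[0,0,0,0,0,0.006,1],[0,0,0,0,0,0.004,1],[0,0,0,0,0,0,1]]]'

```text
clock: 11.65
eef_pos: [616.6, -6.1, 78.8]
tool_rot: [[-0.187, 0.867, 0.461], [0.982, 0.166, 0.087], [-0.001, 0.47, -0.883]]
wrist_force: [0.1, 0.0, -1.2]
finger_gap: 11.9
finger_force: 30.0
```

send_rows --plan '[[[0,0,0,0,0,0.004,1],[0,0,0,0,0,0.004,1],[0,0,0,0,0,0,1]]]'

```text
clock: 11.95
eef_pos: [617.2, -6.0, 78.1]
tool_rot: [[-0.188, 0.867, 0.461], [0.982, 0.166, 0.087], [-0.001, 0.469, -0.883]]
wrist_force: [-20.6, -1.2, 16.4]
finger_gap: 11.4
finger_force: 30.0
```

```bash
python3 -c "
from chk import *
chk(11.4)"
```

```text
11.95 [617.187  -6.02   78.13 ] q [-0.12  -0.21   2.053  0.191  0.839 -0.404] F [-20.621  -1.197  16.425] gap 11.395010108377031 30.004529356956482
in rim frame [  0.447   0.363 -26.386] F case [-10.375   2.658  24.119] tq [ 0.321  2.277 -0.028]
rot err [-0.     0.     0.002]
```

send_rows --plan '[[[0,0,0,0,0,-0.004,1],[0,0,0,0,0,0,0.3],[0,0,0,0,0,0,0.3],[0,0,0,0,0,0,0.3],[0,0,0,0,0,0,0.3],[0,0,0,0,0,0,0.3]]]'

```text
clock: 12.55
eef_pos: [617.1, -6.0, 78.0]
tool_rot: [[-0.187, 0.867, 0.462], [0.982, 0.166, 0.087], [-0.001, 0.47, -0.883]]
wrist_force: [0.3, -0.2, -0.8]
finger_gap: 32.7
finger_force: 0.0
```

send_rows --plan '[[[0,0,0,0,0,-0.03,0.3],[0,0,0,0,0,-0.06,0.3],[0,0,0,0,0,-0.1,0.3],[0,0,0,0,0,-0.12,0.3],[0,0,0,0,0,-0.12,0.3],[0,0,0,0,0,-0.12,0.3],[0,0,0,0,0,0,0]]]'

```text
clock: 13.25
eef_pos: [553.4, -18.4, 205.4]
tool_rot: [[-0.187, 0.864, 0.468], [0.982, 0.166, 0.086], [-0.004, 0.476, -0.88]]
wrist_force: [0.0, 0.6, -0.7]
finger_gap: 36.6
finger_force: 0.0
```

Run:
```python
from chk import *
from fit import *
chk(11.4)
s=sensors.read_state();R=Rcase(.187);rim=np.array([609.95,-7.76,91.15])+1.6*R[:,2]
o=[]
for n in('side','top'):
    p,d=shot(n);np.savez(n+'3.npz',p=p,d=d)
    X,_=cloud(n,d);L=(X-rim)@R
    m=(np.abs(L[:,0])<40)&(np.abs(L[:,1])<55)&(np.abs(L[:,2])<50)&~((np.abs(L[:,0])<9)&(np.abs(L[:,1])<22))
    Q=L[m];Q=Q[np.abs(Q[:,2]-np.median(Q[:,2]))<8]
    k=np.linalg.lstsq(np.c_[Q[:,:2],np.ones(len(Q))],Q[:,2],rcond=None)[0];print(n,len(Q),'plane slopes x,y,z',k)
    im=cv2.resize(p[:,:,::-1],None,fx=6,fy=6,interpolation=2);u=(proj(n,[rim])[0]*6).astype(int);o.append(im[u[1]-225:u[1]+225,u[0]-200:u[0]+200])
cv2.imwrite('pics/c5.png',np.hstack(o))
```

```text
13.25 [553.389 -18.446 205.434] q [-0.168 -0.463  2.032  0.183  1.108 -0.399] F [ 0.021  0.642 -0.674] gap 36.5594516134706 0.0
in rim frame [  2.909  -0.015 116.531] F case [-0.192  0.627 -0.661] tq [-0.048  0.327  0.023]
rot err [0.007 0.003 0.002]
side 688 plane slopes x,y,z [ -0.002   0.005 -23.989]
top 178 plane slopes x,y,z [ -0.023   0.004 -22.637]
```

View pics/c5.png

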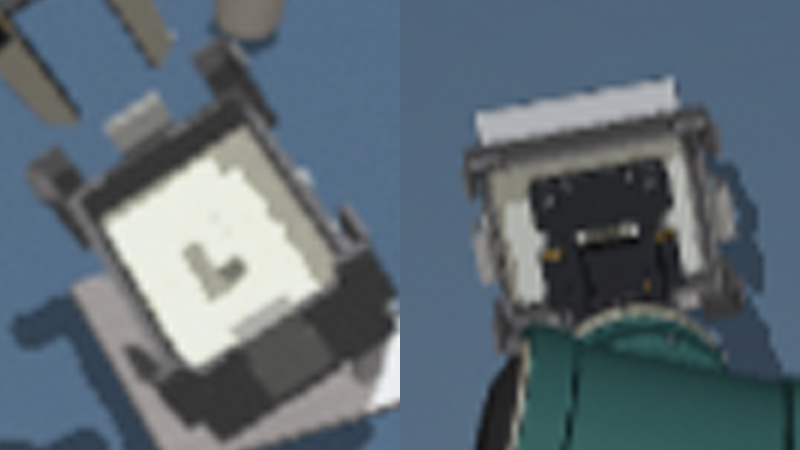

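The side view shows the white sheet lying inside the case with its tab at the middle. The depth plane has slope under 0.01 and sits 24 mm below the rim, so it is on the ledges. Now the lid.

Run:
```python
from mv import *
Rt=toolR(-.215)
plan([((531.3,-315.8,150),Rt,11)],0)
```

```text
[[[0.007, -0.0014, 0.0057, -0.105, -0.034, 0.003, 0.0], [0.007, -0.0014, 0.0057, -0.106, -0.029, 0.006, 0.0], [0.007, -0.0014, 0.0058, -0.106, -0.026, 0.008, 0.0], [0.0071, -0.0014, 0.0057, -0.108, -0.021, 0.009, 0.0], [0.007, -0.0014, 0.0057, -0.108, -0.017, 0.012, 0.0], [0.007, -0.0014, 0.0057, -0.109, -0.013, 0.013, 0.0], [0.007, -0.0014, 0.0057, -0.109, -0.008, 0.014, 0.0], [0.007, -0.0014, 0.0058, -0.109, -0.003, 0.016, 0.0], [0.007, -0.0015, 0.0057, -0.108, 0.001, 0.017, 0.0], [0.0071, -0.0014, 0.0057, -0.109, 0.006, 0.017, 0.0]]]
[[[0.007, -0.0014, 0.0057, -0.108, 0.011, 0.019, 0.0]]]
```

send_rows --plan '[[[0.007,-0.0014,0.0057,-0.105,-0.034,0.003,0],[0.007,-0.0014,0.0057,-0.106,-0.029,0.006,0],[0.007,-0.0014,0.0057,-0.106,-0.026,0.008,0],[0.007,-0.0014,0.0057,-0.108,-0.021,0.009,0],[0.007,-0.0014,0.0057,-0.108,-0.017,0.012,0],[0.007,-0.0014,0.0057,-0.109,-0.013,0.013,0],[0.007,-0.0014,0.0057,-0.109,-0.008,0.014,0],[0.007,-0.0014,0.0057,-0.109,-0.003,0.016,0],[0.007,-0.0014,0.0057,-0.108,0.001,0.017,0],[0.007,-0.0014,0.0057,-0.109,0.006,0.017,0]]]'

```text
clock: 14.35
eef_pos: [533.2, -289.4, 151.8]
tool_rot: [[0.178, 0.983, 0.04], [0.984, -0.178, 0.002], [0.009, 0.039, -0.999]]
wrist_force: [0.5, 0.1, 0.2]
finger_gap: 46.0
finger_force: 0.0
```

send_rows --plan '[[[0.007,-0.0014,0.0057,-0.108,0.011,0.019,0],[0,0,0,0,0,0,0],[0,0,0,0,0,0,0]]]'

```text
clock: 14.65
eef_pos: [531.6, -315.5, 146.9]
tool_rot: [[0.212, 0.977, -0.003], [0.977, -0.212, 0.002], [0.001, -0.003, -1.0]]
wrist_force: [-0.3, -0.2, -0.5]
finger_gap: 46.7
finger_force: 0.0
```

Run:
```python
from mv import *
s=st()
plan([((531.3,-315.8,60),toolR(-.215),3),((531.3,-315.8,18.5),toolR(-.215),3)],0)
```

```text
14.65 [ 531.589 -315.538  146.875] q [-0.577  0.025  1.66   0.     1.46  -0.364] F [-0.347 -0.177 -0.475] gap 46.653932892905324 0.0
[[[-0.0002, -0.0001, 0.0001, -0.001, 0, 0.116, 0.0], [-0.0001, 0, 0.0001, 0, 0, 0.116, 0.0], [-0.0002, -0.0001, 0.0001, -0.001, 0, 0.116, 0.0], [0, 0, 0, 0, 0, 0.055, 0.0], [0, 0, 0, 0, 0, 0.055, 0.0], [0, 0, 0, 0, 0, 0.055, 0.0]]]
```

send_rows --plan '[[[-0.0002,0,0.0001,-0.001,0,0.116,0],[-0.0002,0,0.0001,0,0,0.116,0],[-0.0001,0,0,-0.001,0,0.116,0],[0,0,0,0,0,0.055,0],[0,0,0,0,0,0.055,0],[0,0,0,0,0,0.055,0],[0,0,0,0,0,0,0],[0,0,0,0,0,0,1],[0,0,0,0,0,0,1],[0,0,0,0,0,0,1]]]'

```text
clock: 15.65
eef_pos: [532.1, -316.4, 21.0]
tool_rot: [[0.213, 0.977, 0.003], [0.977, -0.213, -0.001], [-0.0, 0.003, -1.0]]
wrist_force: [0.5, 0.4, 0.6]
finger_gap: 27.0
finger_force: 0.0
```

send_rows --plan '[[[0,0,0,0,0,0,1],[0,0,0,0,0,0,1],[0,0,0,0,0,0,1],[0,0,0,0,0,0,1]]]'

```text
clock: 16.05
eef_pos: [531.9, -316.2, 20.5]
tool_rot: [[0.213, 0.977, 0.002], [0.977, -0.213, -0.0], [0.0, 0.002, -1.0]]
wrist_force: [-0.1, 0.9, 4.2]
finger_gap: 13.7
finger_force: 30.0
```

Run:
```python
from mv import *
from fit import Rcase
s=sensors.read_state();R0=np.array(s['tool_rot']);p=np.array(s['eef_pos'])
Rt=toolR(0,yaw=.187);zc=Rcase(.187)[:,2];rim=np.array([609.95,-7.76,91.15])+1.6*zc
plan([(p+[0,0,160],R0,6),(rim+(80+20.5)*zc,Rt,13)],1)
```

```text
[[[0, 0, 0, 0, 0, -0.107, 1.0], [0, 0, 0, 0, 0.001, -0.106, 1.0], [0, 0, 0, 0, 0, -0.107, 1.0], [0, 0, 0, 0, 0, -0.107, 1.0], [0, 0, 0, 0, 0, -0.106, 1.0], [0, 0, 0, 0, 0.001, -0.107, 1.0], [-0.0059, 0.0012, -0.0048, 0.092, -0.01, 0, 1.0], [-0.0058, 0.0012, -0.0048, 0.092, -0.008, 0, 1.0], [-0.0059, 0.0012, -0.0048, 0.093, -0.005, 0, 1.0], [-0.0059, 0.0012, -0.0049, 0.093, -0.002, 0.002, 1.0]]]
[[[-0.0059, 0.0012, -0.0048, 0.092, 0.001, 0.001, 1.0], [-0.0058, 0.0012, -0.0048, 0.093, 0.003, 0.003, 1.0], [-0.0059, 0.0012, -0.0048, 0.092, 0.007, 0.003, 1.0], [-0.0059, 0.0012, -0.0048, 0.092, 0.008, 0.005, 1.0], [-0.0059, 0.0013, -0.0048, 0.092, 0.012, 0.005, 1.0], [-0.0058, 0.0012, -0.0048, 0.092, 0.014, 0.007, 1.0], [-0.0059, 0.0012, -0.0049, 0.09, 0.016, 0.008, 1.0], [-0.0059, 0.0012, -0.0048, 0.091, 0.019, 0.009, 1.0], [-0.0058, 0.0012, -0.0048, 0.089, 0.021, 0.011, 1.0]]]
```

send_rows --plan '[[[0,0,0,0,0,-0.107,1],[0,0,0,0,0,-0.107,1],[0,0,0,0,0,-0.107,1],[0,0,0,0,0,-0.107,1],[0,0,0,0,0,-0.107,1],[0,0,0,0,0,-0.107,1],[-0.0059,0.0012,-0.0048,0.092,-0.01,0,1],[-0.0059,0.0012,-0.0048,0.092,-0.008,0,1],[-0.0059,0.0012,-0.0048,0.093,-0.005,0,1],[-0.0059,0.0012,-0.0048,0.093,-0.002,0.002,1]]]'

```text
clock: 17.05
eef_pos: [540.7, -222.9, 180.3]
tool_rot: [[0.091, 0.984, 0.153], [0.996, -0.093, 0.007], [0.021, 0.152, -0.988]]
wrist_force: [0.0, -0.3, -1.6]
finger_gap: 14.3
finger_force: 30.0
```

send_rows --plan '[[[-0.0059,0.0012,-0.0048,0.092,0.001,0.001,1],[-0.0059,0.0012,-0.0048,0.093,0.003,0.003,1],[-0.0059,0.0012,-0.0048,0.092,0.007,0.003,1],[-0.0058,0.0012,-0.0048,0.092,0.008,0.005,1],[-0.0058,0.0012,-0.0048,0.092,0.012,0.005,1],[-0.0058,0.0012,-0.0048,0.092,0.014,0.007,1],[-0.0058,0.0012,-0.0048,0.09,0.016,0.008,1],[-0.0058,0.0012,-0.0048,0.091,0.019,0.009,1],[-0.0058,0.0012,-0.0048,0.089,0.021,0.011,1],[0,0,0,0,0,0,1]]]'

```text
clock: 18.05
eef_pos: [561.7, -14.7, 180.6]
tool_rot: [[-0.187, 0.868, 0.459], [0.982, 0.165, 0.088], [0.001, 0.468, -0.884]]
wrist_force: [-0.4, -1.1, -1.8]
finger_gap: 13.6
finger_force: 30.0
```

```bash
cat > lidobs.py <<'E'
from chk import *
from case2 import gradmag
from fit import *
RIM=np.array([609.95,-7.76,91.15])+1.6*Rcase(.187)[:,2]
def obs(tag,off=20.5):
    s=sensors.read_state();R=np.array(s['tool_rot']);p0=np.array(s['eef_pos'])
    c=[(66,50),(66,-50),(-66,-50),(-66,50)];T=np.linspace(.04,.96,60)[:,None]
    EX=[np.array(c[i],float)+(np.array(c[(i+1)%4],float)-np.array(c[i],float))*T for i in range(4)]
    for n in('side','top'):
        p,d=shot(n);np.savez(n+tag+'.npz',p=p,d=d);G=gradmag(p)
        for zz in(off-6,off):
          out=[]
          for i in range(4):
            sg=[]
            for o in np.arange(-8,8.1,.5):
                P=EX[i]+([o,0] if i in(0,2) else [0,o]);u=proj(n,np.c_[P,np.full(len(P),zz)]@R.T+p0).astype(np.float32)
                sg.append(np.median(cv2.remap(G,u[:,0].copy(),u[:,1].copy(),1)))
            k=int(np.argmax(sg));out.append((['+x','-y','-x','+y'][i],-8+.5*k,round(float(sg[k]))))
          print(n,zz,out)
E
python3 -c "
from lidobs import *
chk(20.5,RIM);obs('4')"
```

```text
18.05 [561.726 -14.72  180.627] q [-0.156 -0.426  2.045  0.182  1.067 -0.396] F [-0.411 -1.1   -1.823] gap 13.61551784344075 29.997325837612152
in rim frame [-1.014  2.15  79.756] F case [-1.393 -1.004 -1.324] tq [-0.094  0.416  0.124]
rot err [-0.002 -0.001  0.001]
side 14.5 [('+x', -4.5, 206), ('-y', -1.0, 69), ('-x', -6.5, 304), ('+y', 1.0, 100)]
side 20.5 [('+x', 1.0, 207), ('-y', -1.5, 70), ('-x', -2.5, 303), ('+y', 1.0, 102)]
top 14.5 [('+x', 0.5, 75), ('-y', 7.0, 37), ('-x', 0.0, 62), ('+y', 8.0, 100)]
top 20.5 [('+x', 0.5, 71), ('-y', 5.5, 36), ('-x', 0.0, 60), ('+y', 8.0, 128)]
```

The lid sits about 1.5 mm further towards tool −x than the sheet did in both cameras. I correct for that and go down to the guides.

send_rows --plan '[[[0.0003,0.0001,-0.0001,-0.001,0.002,0.07,1],[0,0,0,-0.001,0.002,0.07,1],[0,0,0,-0.001,0.002,0.04,1],[0,0,0,0,0,0.01,1],[0,0,0,0,0,0,1],[0,0,0,0,0,0,1]]]'

```text
clock: 18.75
eef_pos: [585.7, -13.2, 140.9]
tool_rot: [[-0.185, 0.869, 0.458], [0.983, 0.164, 0.087], [0.0, 0.467, -0.885]]
wrist_force: [-0.4, 0.0, -1.7]
finger_gap: 13.7
finger_force: 30.0
```

```bash
python3 -c "
from lidobs import *
chk(20.5,RIM)"
```

```text
18.75 [585.737 -13.194 140.863] q [-0.143 -0.34   2.049  0.183  0.978 -0.397] F [-0.409  0.014 -1.719] gap 13.70074662113894 29.997206926345825
in rim frame [ 1.372 -0.842 33.437] F case [-1.159  0.09  -1.33 ] tq [-0.041  0.389  0.044]
rot err [-0.003  0.    -0.001]
```

send_rows --plan '[[[-0.0004,0,0,0.009,-0.003,0,1],[0,0,0,0,0,0.004,1],[0,0,0,0,0,0.004,1],[0,0,0,0,0,0,1]]]'

```text
clock: 19.15
eef_pos: [585.4, -10.6, 137.9]
tool_rot: [[-0.186, 0.868, 0.46], [0.983, 0.164, 0.087], [0.0, 0.468, -0.884]]
wrist_force: [-1.0, 0.7, -2.4]
finger_gap: 13.8
finger_force: 30.0
```

```bash
python3 -c "
from lidobs import *
chk(20.5,RIM);obs('5')"
```

```text
19.15 [585.433 -10.641 137.946] q [-0.138 -0.341  2.054  0.183  0.97  -0.393] F [-0.972  0.718 -2.383] gap 13.825269786869338 29.99714881181717
in rim frame [ 0.196  1.73  30.779] F case [-1.844  0.886 -1.718] tq [-0.057  0.423  0.007]
rot err [-0.001 -0.    -0.   ]
side 14.5 [('+x', -8.0, 159), ('-y', 1.0, 120), ('-x', -6.5, 231), ('+y', 1.5, 101)]
side 20.5 [('+x', -6.0, 207), ('-y', 0.0, 122), ('-x', -2.0, 231), ('+y', 1.0, 96)]
top 14.5 [('+x', 2.5, 84), ('-y', 8.0, 32), ('-x', 2.0, 71), ('+y', 4.0, 44)]
top 20.5 [('+x', 3.0, 81), ('-y', 8.0, 34), ('-x', 2.0, 73), ('+y', 3.0, 43)]
```

send_rows --plan '[[[0,0,0,-0.005,0,0.004,1],[0,0,0,0,0,0.008,1],[0,0,0,0,0,0.008,1],[0,0,0,0,0,0.008,1],[0,0,0,0,0,0,1],[0,0,0,0,0,0,1]]]'

```text
clock: 19.85
eef_pos: [588.9, -11.3, 131.7]
tool_rot: [[-0.186, 0.868, 0.46], [0.983, 0.164, 0.087], [0.0, 0.468, -0.884]]
wrist_force: [0.2, -0.6, -1.3]
finger_gap: 13.9
finger_force: 30.0
```

```bash
python3 -c "
from lidobs import *
chk(20.5,RIM)"
```

```text
19.85 [588.898 -11.285 131.683] q [-0.139 -0.327  2.055  0.184  0.957 -0.397] F [ 0.176 -0.566 -1.261] gap 13.924269258964198 29.997307062149048
in rim frame [ 0.153  0.454 23.707] F case [-0.533 -0.589 -1.145] tq [-0.066  0.425  0.006]
rot err [-0.002 -0.    -0.001]
```

send_rows --plan '[[[-0.0003,0,0,0,0,0.006,1],[0,0,0,0,0,0.006,1],[0,0,0,0,0,0.006,1],[0,0,0,0,0,0.004,1],[0,0,0,0,0,0,1]]]'

```text
clock: 20.35
eef_pos: [591.7, -11.1, 127.2]
tool_rot: [[-0.185, 0.867, 0.462], [0.983, 0.164, 0.087], [-0.0, 0.47, -0.883]]
wrist_force: [-1.1, -4.9, 2.3]
finger_gap: 13.5
finger_force: 30.0
```

```bash
python3 -c "
from lidobs import *
chk(20.5,RIM)"
```

```text
20.35 [591.664 -11.135 127.188] q [-0.138 -0.318  2.056  0.186  0.944 -0.398] F [-1.138 -4.928  2.343] gap 13.463546267749873 30.00373899936676
in rim frame [ 0.518  0.072 18.449] F case [-0.696 -4.63   3.024] tq [-0.699  0.538  0.068]
rot err [ 0.001  0.001 -0.   ]
```

send_rows --plan '[[[0,0,0,-0.005,0,0,1],[0,0,0,0,0,0.004,1],[0,0,0,0,0,0.004,1],[0,0,0,0,0,0,1]]]'

```text
clock: 20.75
eef_pos: [592.7, -12.1, 125.2]
tool_rot: [[-0.185, 0.867, 0.462], [0.983, 0.164, 0.087], [0.0, 0.47, -0.883]]
wrist_force: [-0.6, -5.1, 1.8]
finger_gap: 13.6
finger_force: 30.0
```

```bash
python3 -c "
from lidobs import *
chk(20.5,RIM)"
```

```text
20.75 [592.723 -12.058 125.225] q [-0.139 -0.313  2.056  0.187  0.941 -0.401] F [-0.614 -5.123  1.832] gap 13.576754221694335 30.002284348011017
in rim frame [ 0.359 -1.025 16.308] F case [-0.514 -4.92   2.348] tq [-0.62   0.518  0.042]
rot err [ 0.001  0.    -0.001]
```

send_rows --plan '[[[0,0,0,-0.007,0,0,1],[0,0,0,0,0,0,1],[0,0,0,0,0,0,1]]]'

```text
clock: 21.05
eef_pos: [592.9, -13.3, 125.0]
tool_rot: [[-0.186, 0.868, 0.461], [0.983, 0.163, 0.088], [0.001, 0.47, -0.883]]
wrist_force: [-0.3, 2.1, -0.9]
finger_gap: 13.7
finger_force: 30.0
```

```bash
python3 -c "
from lidobs import *
chk(20.5,RIM)"
```

```text
21.05 [592.859 -13.345 124.98 ] q [-0.143 -0.312  2.055  0.19   0.941 -0.406] F [-0.262  2.119 -0.923] gap 13.65590496776287 29.998740255832672
in rim frame [ 0.142 -2.296 16.141] F case [-0.312  2.131 -0.879] tq [0.357 0.407 0.096]
rot err [ 0.    -0.001 -0.001]
```

send_rows --plan '[[[0,0,0,0.001,0,0.004,1],[0,0,0,0,0,0.004,1],[0,0,0,0,0,0.004,1],[0,0,0,0,0,0,1]]]'

```text
clock: 21.45
eef_pos: [594.5, -13.1, 123.2]
tool_rot: [[-0.186, 0.867, 0.462], [0.983, 0.164, 0.087], [-0.0, 0.471, -0.882]]
wrist_force: [-5.2, 1.9, 6.8]
finger_gap: 13.5
finger_force: 30.0
```

```bash
python3 -c "
from lidobs import *
chk(20.5,RIM)"
```

```text
21.45 [594.523 -13.107 123.237] q [-0.141 -0.307  2.054  0.189  0.936 -0.405] F [-5.233  1.861  6.795] gap 13.494469940075543 30.008509755134583
in rim frame [ 0.827 -2.39  13.814] F case [-1.044  2.801  8.251] tq [0.179 0.728 0.027]
rot err [ 0.001  0.    -0.   ]
```

send_rows --plan '[[[0,0,0,0.001,-0.001,0.006,1],[0,0,0,0,0,0.006,1],[0,0,0,0,0,0.004,1],[0,0,0,0,0,0,1]]]'

```text
clock: 21.85
eef_pos: [596.6, -12.8, 120.6]
tool_rot: [[-0.185, 0.866, 0.464], [0.983, 0.164, 0.087], [-0.001, 0.472, -0.882]]
wrist_force: [-5.7, 1.4, 11.6]
finger_gap: 13.8
finger_force: 30.0
```

```bash
python3 -c "
from lidobs import *
chk(20.5,RIM)"
```

```text
21.85 [596.632 -12.767 120.562] q [-0.14  -0.301  2.054  0.19   0.927 -0.405] F [-5.67   1.361 11.614] gap 13.791345437445228 30.006637573242188
in rim frame [ 1.492 -2.462 10.45 ] F case [ 0.757  2.391 12.752] tq [-0.08   0.321  0.074]
rot err [ 0.003  0.001 -0.   ]
```

send_rows --plan '[[[0.0003,0,0,0.002,-0.002,0.006,1],[0,0,0,0,0,0.006,1],[0,0,0,0,0,0.006,1],[0,0,0,0,0,0,1]]]'

```text
clock: 22.25
eef_pos: [597.8, -11.2, 115.6]
tool_rot: [[-0.186, 0.868, 0.461], [0.983, 0.164, 0.088], [0.001, 0.47, -0.883]]
wrist_force: [-4.0, 9.0, 8.3]
finger_gap: 13.7
finger_force: 30.0
```

```bash
python3 -c "
from lidobs import *
chk(20.5,RIM)"
```

```text
22.25 [597.842 -11.153 115.586] q [-0.137 -0.292  2.055  0.19   0.921 -0.403] F [-3.967  8.998  8.267] gap 13.677536078578944 30.001418888568878
in rim frame [ 0.412 -1.063  5.357] F case [1.917 9.579 8.343] tq [1.486 0.055 0.151]
rot err [ 0.    -0.001 -0.001]
```

send_rows --plan '[[[0,0,0,0.002,0,0.006,1],[0,0,0,0,0,0.006,1],[0,0,0,0,0,0.006,1],[0,0,0,0,0,0,1]]]'

```text
clock: 22.65
eef_pos: [599.6, -10.6, 110.8]
tool_rot: [[-0.186, 0.868, 0.46], [0.983, 0.164, 0.088], [0.001, 0.469, -0.883]]
wrist_force: [0.8, 2.3, 0.1]
finger_gap: 13.9
finger_force: 30.0
```

```bash
python3 -c "
from lidobs import *
chk(20.5,RIM)"
```

```text
22.65 [599.572 -10.553 110.837] q [-0.134 -0.283  2.056  0.189  0.911 -0.402] F [0.765 2.266 0.084] gap 13.910088419399006 29.997580647468567
in rim frame [-0.238 -0.804  0.314] F case [ 1.075  2.084 -0.477] tq [0.794 0.041 0.008]
rot err [-0.001 -0.001 -0.001]
```

send_rows --plan '[[[0,0,0,0,0,0.004,1],[0,0,0,0,0,0.004,1],[0,0,0,0,0,0,1]]]'

```text
clock: 22.95
eef_pos: [600.1, -10.8, 110.1]
tool_rot: [[-0.186, 0.868, 0.46], [0.983, 0.164, 0.087], [0.0, 0.468, -0.884]]
wrist_force: [-23.8, -0.8, 20.4]
finger_gap: 13.3
finger_force: 30.0
```

```bash
python3 -c "
from lidobs import *
chk(20.5,RIM)"
```

```text
22.95 [600.068 -10.836 110.123] q [-0.134 -0.281  2.055  0.188  0.91  -0.402] F [-23.847  -0.799  20.367] gap 13.341931911326851 30.015670359134674
in rim frame [-0.208 -1.186 -0.521] F case [-11.258   3.648  29.053] tq [0.783 2.367 0.04 ]
rot err [-0.002  0.    -0.   ]
```

Hard contact at the rim height, so I release, back off and measure the lid.

send_rows --plan '[[[0,0,0,0,0,-0.004,1],[0,0,0,0,0,0,0.3],[0,0,0,0,0,0,0.3],[0,0,0,0,0,0,0.3],[0,0,0,0,0,0,0.3],[0,0,0,0,0,-0.04,0.3],[0,0,0,0,0,-0.1,0.3],[0,0,0,0,0,-0.12,0.3],[0,0,0,0,0,-0.12,0.3],[0,0,0,0,0,0,0.3]]]'

```text
clock: 23.95
eef_pos: [556.2, -19.5, 199.0]
tool_rot: [[-0.185, 0.865, 0.466], [0.983, 0.164, 0.086], [-0.002, 0.473, -0.881]]
wrist_force: [0.2, -0.4, 0.1]
finger_gap: 32.5
finger_force: 0.0
```

```bash
cat > lidchk.py <<'E'
from lidobs import *
chk(20.5,RIM)
R=Rcase(.187);o=[]
for n in('side','top'):
    p,d=shot(n)
    X,_=cloud(n,d);L=(X-RIM)@R
    m=(np.abs(L[:,0])<44)&(np.abs(L[:,1])<58)&(np.abs(L[:,2])<30)&~((np.abs(L[:,0])<11)&(np.abs(L[:,1])<26))
    if n=='side': m&=~((np.abs(L[:,0])<11)&(L[:,1]>0)&(L[:,1]<45))
    Q=L[m];Q=Q[np.abs(Q[:,2]-np.median(Q[:,2]))<9]
    k=np.linalg.lstsq(np.c_[Q[:,:2],np.ones(len(Q))],Q[:,2],rcond=None)[0];print(n,len(Q),'plane slopes x,y,z',k,'ends',[np.median(Q[np.abs(Q[:,1]-e)<10][:,2]) for e in(48,-48)])
    im=cv2.resize(p[:,:,::-1],None,fx=6,fy=6,interpolation=2);u=(proj(n,[RIM])[0]*6).astype(int);o.append(im[u[1]-225:u[1]+225,u[0]-200:u[0]+200])
cv2.imwrite('pics/c6.png',cv2.convertScaleAbs(np.hstack(o),alpha=1.4))
E
python3 lidchk.py
```

```text
23.95 [556.208 -19.464 198.982] q [-0.169 -0.451  2.035  0.184  1.098 -0.401] F [ 0.173 -0.402  0.121] gap 32.45352876946164 0.0
in rim frame [ 2.171 -1.55  98.922] F case [ 0.142 -0.427  0.062] tq [-0.045  0.318  0.036]
rot err [0.005 0.002 0.   ]
side 835 plane slopes x,y,z [0.    0.005 4.974] ends [np.float64(5.395412012727032), np.float64(4.820895949376546)]
top 228 plane slopes x,y,z [-0.02   0.002  6.496] ends [np.float64(6.334202161389156), np.float64(6.580376005091548)]
```

View pics/c6.png

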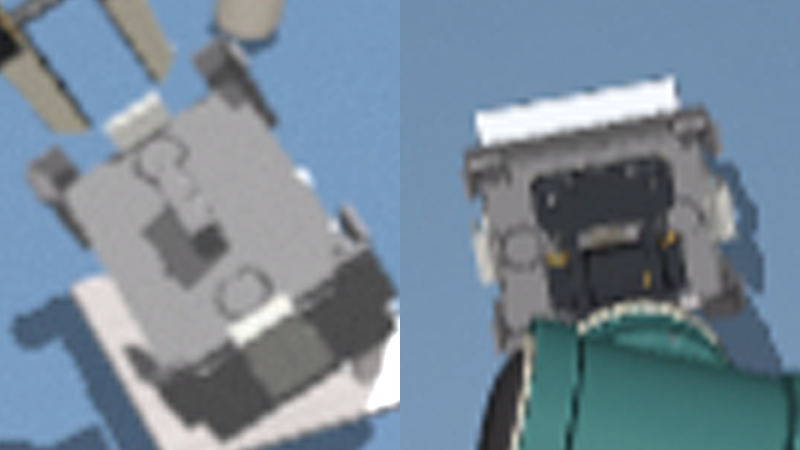

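The side view shows the lid square in its guides. Both white clip tongues, at about (140,115) and (265,315), sit over its ends. The depth plane's slope equals the sheet's reading, and its height is 6 mm above the rim after the camera's 1 mm bias, so both ends are home. I'm handing in.

send_rows --plan '[[[0,0,0,0,0,0,0.3],[0,0,0,0,0,0,0.3],[0,0,0,0,0,0,0.3]]]'

```text
clock: 24.35
eef_pos: [556.1, -18.9, 192.8]
tool_rot: [[-0.186, 0.869, 0.459], [0.983, 0.164, 0.087], [0.001, 0.467, -0.884]]
wrist_force: [1.3, -0.2, 0.5]
finger_gap: 32.7
finger_force: 0.0
```

```bash
python3 -c "
from station import job
print(job.close_job())"
```

```text
the job is handed in; nothing more can be done
None
```

I laid the sheet flat on the ledges, clipped the lid home at both ends and handed the job in at about 24 s. My depth checks showed both in place, but the hand-in returned no verdict.

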